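# Cap the sample well and click the filter slide into its detent

### The arm

A 7-joint arm with a two-finger parallel gripper is mounted at the origin on the work surface. World frame = base frame: x ahead of the robot, y to its left, z up, the work surface at z = 0. Lengths are in mm, angles in degrees, forces in N, time in s.
With the tool pointing down it reaches from about 425 to 825 mm from the base axis. Payload 3.6 kg.
Tool frame: the origin (TCP) lies between the finger pads; the fingertips stand 19 mm ahead of it and the grasp point (between the pads) is the TCP; z points along the fingers, y is the direction in which the jaws open and shut (so a half turn about z gives the same grasp; the last joint's range is limited). The gripper opens to 85 mm and grips with 20 to 120 N. Pads are 22 mm wide; open, the fingers measure 114 mm over their backs; the gripper's body (76 mm by 85 mm) begins 54 mm behind the grasp point. The pads swing forward as they close: fully open they stand 13 mm farther back than shut.
Start: joints at [66.434, 35.231, -0.722, 81.555, 0.464, 63.22, -2.315], TCP at [244.002, -602.433, 222.097] pointing down, gripper open.
Joint ranges: [-178.69, 178.69], [-17.37, 117.87], [-77.05, 75.6], [15.02, 138.74], [-78.02, 258.01], [0.78, 113.62], [-162.83, 162.83]. Speed limits (degrees/s): [159.86, 159.86, 180, 180, 180, 180, 180].

### API

Orientations are given as [roll, pitch, yaw] about the fixed x, y, z axes, in that order (R = Rz(yaw) Ry(pitch) Rx(roll)).
In Python, from rig import bot gives the robot as it stands.
- The arm moves only by the tool step_arm, never from a script. Its argument "steps" is a list of rows, each an object of numbers: "tx", "ty", "tz": the shift along the tool's x, y, z in mm; "twist": the turn about the tool's z in degrees; "hand": the opening, from -1 (shut) to 1 (fully open), so that 0 is half open. In form: [{"tx": .., "ty": .., "tz": .., "twist": .., "hand": ..}, ...]. A call has 1 to 8 rows; each row shifts and turns the commanded pose from where the row before left it, along the tool's axes as they then stand; what a row does not reach is not made up. A row lasts 1/12 s, in which the tool goes at most 41.7 mm and 7.16 degrees, less where a joint would pass 70% of its speed; a pose out of reach is approached as far as the arm can. A call with a gripper value outside its range is refused whole. The fingers move at their own pace and stop on an object; "squeeze" is the grip in N (left out, the last holds). Time passes only in rows, so rows that do not move let the fingers close. It gives the time, the measured TCP pose, the force and the opening at its end, in the units of the state.
- bot.get_state(): the state, without advancing time (a new reading comes with each control period).
- bot.read_camera(name): name is "scene" or "top" or "wrist"; returns a dict with "image" (384x512x3 uint8, red, green, blue), "intrinsics" (3x3 intrinsics, pixels), "world_from_camera" (4x4, takes a point from camera to world coordinates). Camera axes: x right, y down, z forward; pixel columns grow to the right and rows downward; lengths in mm; the calibration is good to about 2 mm. A picture is of the moment at which its call begins. There is no depth.
- bot.close_job(): hands the job in, once; it reports no verdict.
The state is a dict: "time_s": time; "q": joint angles; "qd": joint speeds; "joint_torque": joint torques, N m; "tcp_pos": TCP position; "tcp_rot": TCP orientation; "ft_force": force on the tool from outside, world axes, zero at the start; "torque": the same for the moment, N m; "grip_width": finger opening in mm.
Only numpy, scipy, OpenCV 4.12 (cv2) and the standard library are available. Lean on these libraries where they do the work, as an engineer would, in place of code of your own. Each camera call takes 0.05 s, during which the arm holds its last target.

### The job

The sample is already loaded in the photometer: put the black light cap on the sample well, fully seated, and let go of it. Then pinch the tab of the filter slide and slide it along the rail until the ball detent clicks into the slide's notch, without running on past the notch, and finish still holding the tab between the fingers with the slide at the notch. Leave the jar, bottle and beaker standing where they are.

Things in the scene. Friction and masses are not known exactly. Their poses are not given: they have to be found in the camera images.
- photometer: Grey photometer fixed to the bench, 180 (x) x 260 (y) x 75 mm high. Origin: centre of its underside; x to its back, y along the rail, z up. Steel rail on its top along y at x = -45 mm. At x = +45 mm, y = 0 stands a grey square collar, 70 x 70 mm, 20 mm high, with the round sample well in its middle. Place and yaw (up to 0.3 rad) vary.
- well_mouth (a point): Centre of the sample well's mouth, in the top face of the collar, 95 mm above the bench. The hole is 33 mm in diameter and 20 mm deep; a closed vial stands down in it, clear of the cap.
- cap: Loose black cap, about 60 g, upright on the bench: tapered spigot (24 mm diameter at the bottom, 31 mm at its top, 12 mm long), a 46 mm flange 6 mm thick, and a round knob on top, 24 mm diameter, 24 mm high. Origin: centre of the spigot's bottom, z up. Seated, the flange lies on the collar, the origin 12 mm below the well's mouth. It and the jar may swap places.
- cap_knob (a point): Middle of the cap's knob, on its axis, 30 mm above the cap's bottom.
- slide: Filter slide: aluminium carriage 28 (x) x 44 (y) x 16 mm high on the rail, its top 95 mm above the bench, an upright black tab in its middle. Origin: centre of the underside, axes as the photometer's. Slides only along y, 130 mm in all, drag about 1 N; starts 0 to 20 mm from the -y stop and must go to +y; the notch is reached 50 to 100 mm from that stop.
- slide_tab (a point): Middle of the slide's tab, 112 mm above the bench. The tab is 20 (x) x 12 (y, along the travel) mm and stands 32 mm above the carriage's top face, to 127 mm above the bench.
- slide_notch (a point): The notch in the carriage's front (-x) face, level with the tab's middle in y, midway between two rounded upright ridges (10 mm diameter, 7 mm either side in y). The slide is at the notch when this point and detent_ball have the same photometer y (3 mm either way). More than 12 mm beyond is running past it.
- detent_ball (a point): Sprung 10 mm steel ball, axes as the photometer's, in a dark steel block (16 x 24 x 18 mm high, top 93 mm above the bench) in front of the rail; its place along the rail varies. The slide meets it 14 mm before the notch, resists with up to about 6 N, passes a crest 7 mm before it, is then drawn on into the notch by a few newtons, and is resisted again beyond it.
- jar: Bystander: white plastic jar, 60 mm diameter, 75 mm high, loose. Origin: centre of its base.
- amber_bottle: Bystander: amber bottle, 60 mm diameter, 130 mm high, loose, to the robot's right of the photometer. Origin: centre of its base.
- beaker: Bystander: clear glass beaker, 70 mm diameter, 85 mm high, loose, to the robot's right of the photometer. Origin: centre of its base.
Things that resemble listed ones, but are neither listed nor needed, are in the scene too. Several things have the shape of the cap; the one meant has the colours described above.

How it is judged:
By the outcome, as a careful person would: the job done as asked, in the order asked, and still so for the second after the job is handed in, while the arm keeps its last pose, push and grip.
It also fails if it takes over 61 s, if anything falls off the work surface, if the arm or the gripper's body presses on something with over 40 N, if the wrist force passes 120 N, or if a joint passes its speed limit or range.

## Working session

There is one attempt and no reset: what is moved stays moved. The work goes in short steps, Python scripts to look and compute and a tool call to move; the robot and the scene stay as the last step left them, time stands still between calls to the robot, and variables do not carry over. Pictures are saved under pics/ and viewed, and the job is handed in when it is done.

Besides the shell and the picture viewer there is one more tool, called after ">>>" by a JSON object that holds its "fn" and its "kwargs". step_arm: Moves the arm, as the interface text tells. Its arguments: {"type":"object","properties":{"steps":{"type":"array"},"squeeze":{"type":"number"}},"required":["steps"]}

```bash
ls; mkdir -p pics; python3 - <<'E'
from rig import bot
import cv2,numpy as np
for n in ["scene","top","wrist"]:
    r=bot.read_camera(n); cv2.imwrite(f"pics/{n}0.png",r["image"][:,:,::-1]); np.savez(f"{n}0.npz",**r)
    print(n,np.round(r["intrinsics"],1).tolist(),np.round(r["world_from_camera"],3).tolist())
print(bot.get_state())
E
```

```text
pics
scene [[417.7, 0.0, 252.7], [0.0, 417.7, 196.7], [0.0, 0.0, 1.0]] [[0.645, 0.472, -0.601, 1291.585], [0.764, -0.384, 0.519, -652.733], [0.014, -0.794, -0.608, 829.48], [0.0, 0.0, 0.0, 1.0]]
top [[410.8, 0.0, 258.7], [0.0, 410.8, 186.6], [0.0, 0.0, 1.0]] [[0.025, -0.98, 0.195, 386.764], [-0.999, -0.03, -0.02, -22.63], [0.025, -0.194, -0.981, 1025.081], [0.0, 0.0, 0.0, 1.0]]
wrist [[301.0, 0.0, 260.8], [0.0, 301.0, 191.3], [0.0, 0.0, 1.0]] [[0.377, -0.877, -0.298, 320.101], [-0.926, -0.358, -0.118, -571.246], [-0.003, 0.32, -0.947, 372.579], [0.0, 0.0, 0.0, 1.0]]
{'time_s': 0.15, 'q': array([66.43342204, 35.27724466, -0.72367397, 81.61991046,  0.46314041,
       63.21991752, -2.3155621 ]), 'qd': array([ 0.04858887, -0.20816981,  0.02550823, -0.2456162 , -0.0057686 ,
       -0.08230529, -0.04732315]), 'joint_torque': array([ 8.59691154e-04, -4.69659019e+01,  2.59677954e-01, -1.71250731e+01,
        1.00010555e-02,  7.08790496e-03, -1.01222574e-05]), 'tcp_pos': array([ 243.79991278, -601.8939697 ,  221.19791203]), 'tcp_rot': array([-1.79885751e+02, -2.75081617e-04,  2.20513174e+01]), 'ft_force': array([-0.1521134 , -0.19297558,  0.00734016]), 'torque': array([-0.01781381, -0.07758903,  0.00397274]), 'grip_width': 85.39466682551213}
```

View pics/scene0.png

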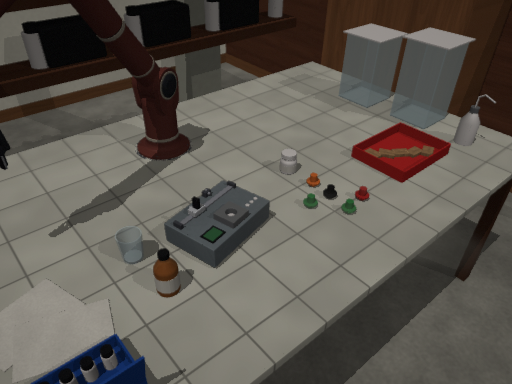

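View pics/top0.png

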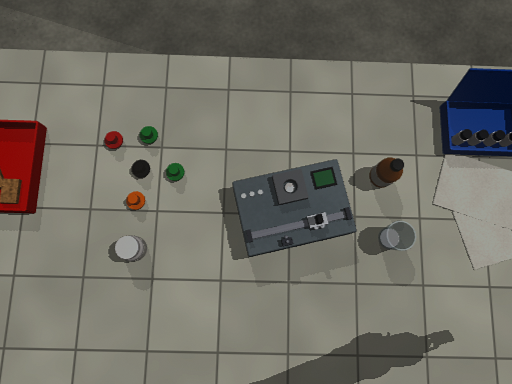

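View pics/wrist0.png

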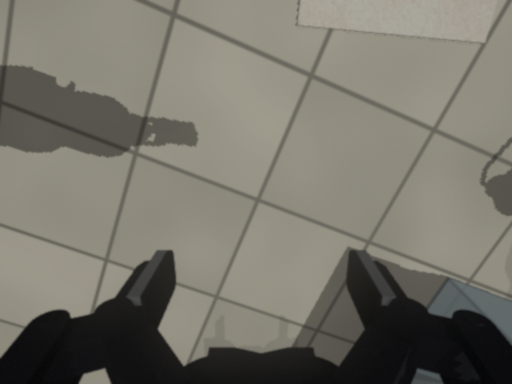

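```bash
python3 - <<'E'
import cv2
t=cv2.imread("pics/top0.png"); s=cv2.imread("pics/scene0.png")
def c(im,x,y,w,h,k,n): cv2.imwrite("pics/"+n,cv2.resize(im[y:y+h,x:x+w],None,fx=k,fy=k,interpolation=cv2.INTER_CUBIC))
c(t,225,150,140,110,5,"t_ph.png"); c(t,95,115,100,150,4,"t_cap.png"); c(s,160,170,120,95,6,"s_ph.png"); c(s,270,140,110,80,6,"s_cap.png")
E
```

```text
(no output)
```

View pics/t_ph.png

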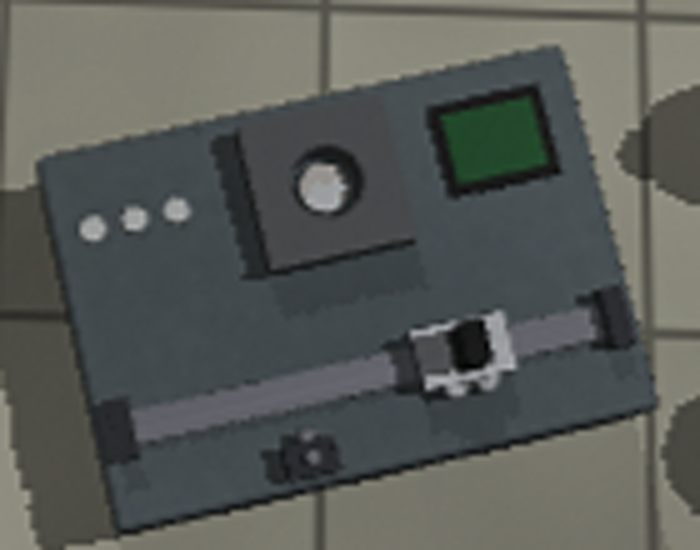

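View pics/t_cap.png

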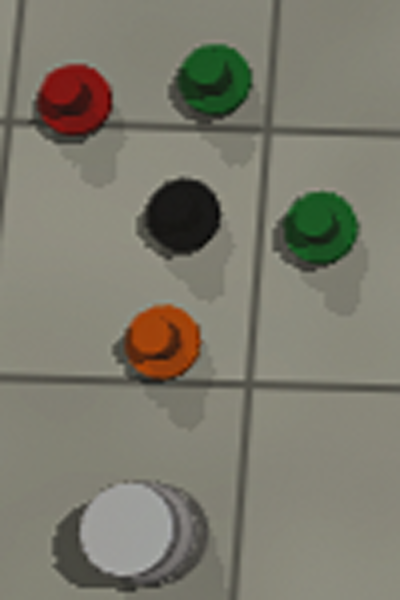

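View pics/s_ph.png

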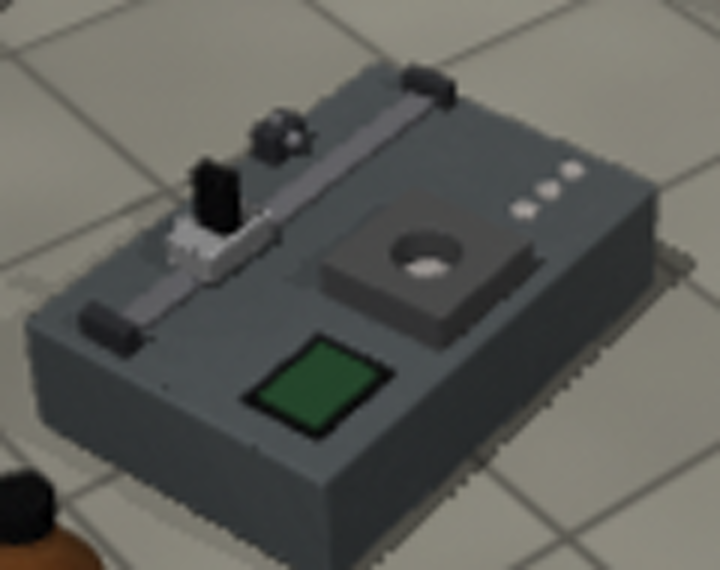

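View pics/s_cap.png

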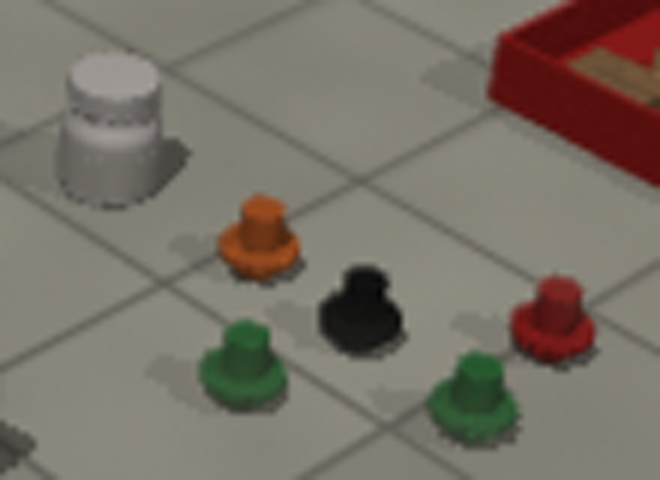

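```bash
cat > h.py <<'E'
import numpy as np
from scipy.optimize import least_squares
def load(n): return dict(np.load(n))
def proj(c,P):
    P=np.atleast_2d(P);T=c["world_from_camera"];p=(P-T[:3,3])@T[:3,:3];K=c["intrinsics"]
    return np.c_[K[0,0]*p[:,0]/p[:,2]+K[0,2],K[1,1]*p[:,1]/p[:,2]+K[1,2]]
def ray(c,u,v,z):
    T=c["world_from_camera"];d=T[:3,:3]@np.linalg.inv(c["intrinsics"])@[u,v,1];o=T[:3,3]
    return (o+d*(z-o[2])/d[2])
def W(p,P):
    P=np.atleast_2d(P);c,s=np.cos(p[2]),np.sin(p[2]);return np.c_[p[0]+c*P[:,0]-s*P[:,1],p[1]+s*P[:,0]+c*P[:,1],P[:,2]]
E
python3 - <<'E'
from h import *
t=load("top0.npz");s=load("scene0.npz")
ct=lambda a,k,ox,oy:(np.array(a,float)+.5)/k-.5+[ox,oy]
C=np.array([[90,130,75],[90,-130,75],[-90,-130,75],[-90,130,75],[45,0,95.]])
pt=ct([(40,160),(560,47),(655,405),(122,532),(328,184)],5,225,150)
ps=ct([(655,190),(325,485),(30,320),(378,62),(427,252)],6,160,170)
def res(p): return np.r_[(proj(t,W(p,C))-pt).ravel(),(proj(s,W(p,C))-ps).ravel()]
for f in (res,lambda p:res(p)[:10],lambda p:res(p)[10:]):
    r=least_squares(f,[500,0,.2]);print(np.round(r.x,3),np.round(r.fun,1))
p=least_squares(res,[500,0,.2]).x
print("well",W(p,[45,0,95]))
def loc(q):
    c,s_=np.cos(p[2]),np.sin(p[2]);d=q[:2]-p[:2];return np.round([c*d[0]+s_*d[1],-s_*d[0]+c*d[1]],1)
for nm,a,b,z in [("tabtop",(471,340),(218,168),127),("ball",(314,456),(290,140),87),("blocktop",(308,455),(280,130),93)]:
    A=ray(t,*ct(a,5,225,150),z);B=ray(s,*ct(b,6,160,170),z);print(nm,A[:2].round(1),B[:2].round(1),loc(A),loc(B))
A=ray(t,*ct((183,216),4,95,115),18);B=ray(s,*ct((366,274),6,270,140),42);print("cap",A,B)
B=ray(s,*ct((361,308),6,270,140),18);print(B)
A=ray(t,*ct((127,530),4,95,115),75);print("jar",A)
for nm,x in [("or",(156,338)),("g",(320,228))]: print(nm,ray(t,*ct(x,4,95,115),18))
E
```

```text
[ 5.32917e+02 -1.25776e+02  2.52000e-01] [-1.  -0.8  0.9 -1.4  2.   0.2 -0.6  0.2  0.2 -0.9  1.4 -2.  -0.1 -0.8
 -1.7 -0.8 -0.2 -1.5  0.1 -0.8]
[ 5.31748e+02 -1.25130e+02  2.52000e-01] [-1.3 -0.3  0.6 -0.9  1.7  0.7 -0.9  0.7 -0.1 -0.4]
[ 5.36659e+02 -1.28113e+02  2.52000e-01] [ 1.6 -1.1  0.   0.5 -1.7  0.2 -0.1 -0.7  0.3  0.2]
well [[ 576.49693678 -114.55898913   95.        ]]
tabtop [ 499.8 -174.9] [ 501.8 -177.4] [-44.3 -39.3] [-43.  -42.3]
ball [ 449.8 -109.9] [ 460.3 -110.3] [-76.6  36.1] [-66.4  33.1]
blocktop [ 449.8 -106.6] [ 457.3 -113.8] [-75.8  39.3] [-70.2  30.5]
cap [623.92388654 254.43026593  18.        ] [625.39524651 253.30247209  42.        ]
[624.54374925 254.77899462  18.        ]
jar [426.37774587 255.45918015  75.        ]
or [546.22546096 264.67944451  18.        ]
g [618.90261772 168.665167    18.        ]
```

```bash
cat >> h.py <<'E'
def delta(bot,x,y,z,yaw):
    s=bot.get_state();r=s["tcp_rot"];p=s["tcp_pos"];d=np.array([x,y,z])-p
    a=np.radians(yaw) # deltas along the tool axes after twisting to yaw
    tw=-((yaw-r[2]+90)%180-90)
    ca,sa=np.cos(np.radians(r[2]-tw)),np.sin(np.radians(r[2]-tw))
    print("tx %.1f ty %.1f tz %.1f twist %.1f"%(ca*d[0]+sa*d[1],sa*d[0]-ca*d[1],-d[2],tw),"pos",p.round(1),r.round(2),"F",s["ft_force"].round(1),"w %.1f t %.2f"%(s["grip_width"],s["time_s"]))
E
python3 - <<'E'
from h import *
from rig import bot
delta(bot,600,200,222,14.4)
E
```

```text
tx 544.4 ty -688.1 tz -0.8 twist 7.7 pos [ 243.8 -601.9  221.2] [-179.89   -0.     22.05] F [-0.2 -0.2  0. ] w 85.4 t 0.15
```

>>> {"fn": "step_arm", "kwargs": {"steps": [{"twist": 3.9, "hand": 0.2}, {"twist": 3.8}, {"tx": 22.7, "ty": -28.7}, {"tx": 22.7, "ty": -28.7}, {"tx": 22.7, "ty": -28.7}, {"tx": 22.7, "ty": -28.7}, {"tx": 22.7, "ty": -28.7}, {"tx": 22.7, "ty": -28.7}]}}

```text
schema error: expected keys tx, ty, tz, twist, hand
```

>>> {"fn": "step_arm", "kwargs": {"steps": [{"tx": 22.7, "ty": -28.7}, {"tx": 22.7, "ty": -28.7}, {"tx": 22.7, "ty": -28.7}, {"tx": 22.7, "ty": -28.7}, {"tx": 0, "ty": 0}]}}

```text
schema error: expected keys tx, ty, tz, twist, hand
```

```bash
python3 - <<'E'
from h import *
from rig import bot
import cv2
delta(bot,600,200,222,14.4)
r=bot.read_camera("wrist");cv2.imwrite("pics/w1.png",cv2.resize(r["image"][:,:,::-1],(800,600),interpolation=cv2.INTER_CUBIC));np.savez("w1.npz",**r)
E
```

```text
tx 544.4 ty -688.1 tz -0.8 twist 7.7 pos [ 243.8 -601.9  221.2] [-179.89   -0.     22.05] F [-0.2 -0.2  0. ] w 85.4 t 0.15
```

View pics/w1.png

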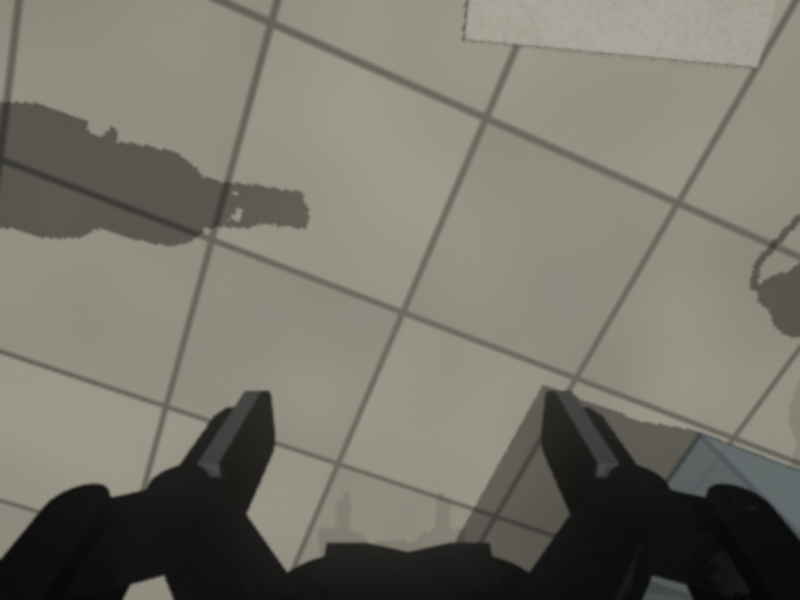

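>>> {"fn": "step_arm", "kwargs": {"steps": [{"tx": 0, "ty": 0, "tz": 0, "twist": 3.9, "hand": 0.2}, {"tx": 0, "ty": 0, "tz": 0, "twist": 3.8, "hand": 0.2}, {"tx": 22.7, "ty": -28.7, "tz": 0, "twist": 0, "hand": 0.2}, {"tx": 22.7, "ty": -28.7, "tz": 0, "twist": 0, "hand": 0.2}, {"tx": 22.7, "ty": -28.7, "tz": 0, "twist": 0, "hand": 0.2}, {"tx": 22.7, "ty": -28.7, "tz": 0, "twist": 0, "hand": 0.2}, {"tx": 22.7, "ty": -28.7, "tz": 0, "twist": 0, "hand": 0.2}, {"tx": 22.7, "ty": -28.7, "tz": 0, "twist": 0, "hand": 0.2}]}}

```text
time_s: 0.87
tcp_pos: [333.6, -400.1, 222.1]
tcp_rot: [-180.0, -0.0, 14.3]
ft_force: [0.2, 0.9, 0.2]
grip_width: 51.4
```

>>> {"fn": "step_arm", "kwargs": {"steps": [{"tx": 22.7, "ty": -28.7, "tz": 0, "twist": 0, "hand": 0.2}, {"tx": 22.7, "ty": -28.7, "tz": 0, "twist": 0, "hand": 0.2}, {"tx": 22.7, "ty": -28.7, "tz": 0, "twist": 0, "hand": 0.2}, {"tx": 22.7, "ty": -28.7, "tz": 0, "twist": 0, "hand": 0.2}, {"tx": 0, "ty": 0, "tz": 0, "twist": 0, "hand": 0.2}]}}

```text
time_s: 1.28
tcp_pos: [396.7, -259.4, 222.2]
tcp_rot: [-179.7, -0.2, 15.1]
ft_force: [-0.1, 0.4, 0.3]
grip_width: 51.3
```

```bash
python3 - <<'E'
from h import *
from rig import bot
import cv2
delta(bot,600,200,222,14.4)
r=bot.read_camera("wrist");cv2.imwrite("pics/w2.png",cv2.resize(r["image"][:,:,::-1],(800,600),interpolation=cv2.INTER_CUBIC));np.savez("w2.npz",**r)
E
```

```text
tx 311.2 ty -394.4 tz 0.2 twist 0.7 pos [ 396.7 -259.4  222.2] [-179.72   -0.2    15.14] F [-0.1  0.4  0.3] w 51.3 t 1.28
```

View pics/w2.png

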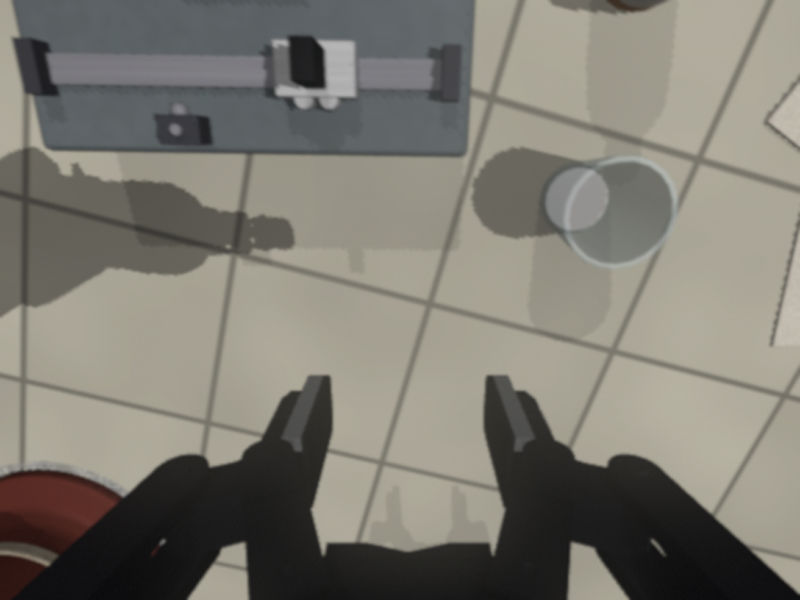

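>>> {"fn": "step_arm", "kwargs": {"steps": [{"tx": 22.2, "ty": -28.2, "tz": 0, "twist": 0, "hand": 0.2}, {"tx": 22.2, "ty": -28.2, "tz": 0, "twist": 0, "hand": 0.2}, {"tx": 22.2, "ty": -28.2, "tz": 0, "twist": 0, "hand": 0.2}, {"tx": 22.2, "ty": -28.2, "tz": 0, "twist": 0, "hand": 0.2}, {"tx": 22.2, "ty": -28.2, "tz": 0, "twist": 0, "hand": 0.2}, {"tx": 22.2, "ty": -28.2, "tz": 0, "twist": 0, "hand": 0.2}, {"tx": 22.2, "ty": -28.2, "tz": 0, "twist": 0, "hand": 0.2}]}}

```text
time_s: 1.92
tcp_pos: [494.9, -38.2, 222.2]
tcp_rot: [180.0, 0.0, 14.2]
ft_force: [0.8, -0.7, 0.4]
grip_width: 50.8
```

>>> {"fn": "step_arm", "kwargs": {"steps": [{"tx": 22.2, "ty": -28.2, "tz": 0, "twist": 0, "hand": 0.2}, {"tx": 22.2, "ty": -28.2, "tz": 0, "twist": 0, "hand": 0.2}, {"tx": 22.2, "ty": -28.2, "tz": 0, "twist": 0, "hand": 0.2}, {"tx": 22.2, "ty": -28.2, "tz": 0, "twist": 0, "hand": 0.2}, {"tx": 22.2, "ty": -28.2, "tz": 0, "twist": 0, "hand": 0.2}, {"tx": 0, "ty": 0, "tz": 0, "twist": 0, "hand": 0.2}]}}

```text
time_s: 2.42
tcp_pos: [568.7, 134.6, 221.8]
tcp_rot: [-179.6, -0.2, 14.9]
ft_force: [0.2, 1.1, 0.3]
grip_width: 51.0
```

```bash
python3 - <<'E'
from h import *
from rig import bot
import cv2
r=bot.read_camera("wrist");cv2.imwrite("pics/w3.png",cv2.resize(r["image"][:,:,::-1],(800,600),interpolation=cv2.INTER_CUBIC));np.savez("w3.npz",**r)
delta(bot,624.5,254,80,14.4)
E
```

```text
tx 85.8 ty -106.0 tz 141.5 twist 0.3 pos [567.7 130.  221.5] [-1.7985e+02 -5.0000e-02  1.4720e+01] F [-0.6 -0.4  0.1] w 51.4 t 2.47
```

View pics/w3.png

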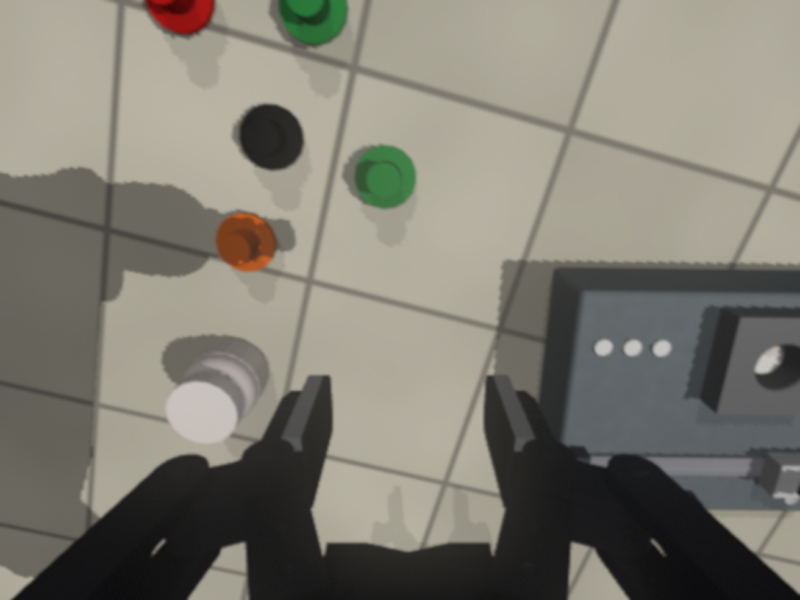

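```bash
python3 - <<'E'
from h import *
w=load("w3.npz")
f=lambda u,v,z:ray(w,(u+.5)*.64-.5,(v+.5)*.64-.5,z).round(1)
print(f(271,136,18),"knob",f(275,136,42),"well",f(780,367,95))
w=load("w2.npz");print("tabtop near edge",f(309,84,127),f(309,62,127),"ball",f(178,108,87),"ridges",f(303,102,87),f(329,102,87))
E
```

```text
[626.  252.8  18. ] knob [628.2 243.6  42. ] well [ 575.8 -113.8   95. ]
tabtop near edge [ 488.5 -184.7  127. ] [ 497.9 -182.8  127. ] ball [ 458.8 -106.5   87. ] ridges [ 480.5 -174.5   87. ] [ 484.4 -188.7   87. ]
```

>>> {"fn": "step_arm", "kwargs": {"steps": [{"tx": 21.5, "ty": -26.5, "tz": 0, "twist": 0, "hand": 0.2}, {"tx": 21.5, "ty": -26.5, "tz": 0, "twist": 0, "hand": 0.2}, {"tx": 21.5, "ty": -26.5, "tz": 15, "twist": 0, "hand": 0.2}, {"tx": 21.5, "ty": -26.5, "tz": 30, "twist": 0, "hand": 0.2}, {"tx": 0, "ty": 0, "tz": 35, "twist": 0, "hand": 0.2}, {"tx": 0, "ty": 0, "tz": 20, "twist": 0, "hand": 0.2}, {"tx": 0, "ty": 0, "tz": 0, "twist": 0, "hand": 0.2}]}}

```text
time_s: 3.05
tcp_pos: [619.7, 243.3, 118.3]
tcp_rot: [179.8, 0.7, 14.3]
ft_force: [-0.7, -0.7, 0.1]
grip_width: 51.3
```

```bash
python3 - <<'E'
from h import *
from rig import bot
import cv2
r=bot.read_camera("wrist");cv2.imwrite("pics/w4.png",cv2.resize(r["image"][:,:,::-1],(800,600),interpolation=cv2.INTER_CUBIC));np.savez("w4.npz",**r)
delta(bot,624.5,254,80,14.4)
E
```

```text
tx 5.3 ty -9.2 tz 41.6 twist -0.2 pos [621.7 243.8 121.6] [179.83   0.39  14.21] F [-0.2 -0.7  0.5] w 51.3 t 3.10
```

View pics/w4.png

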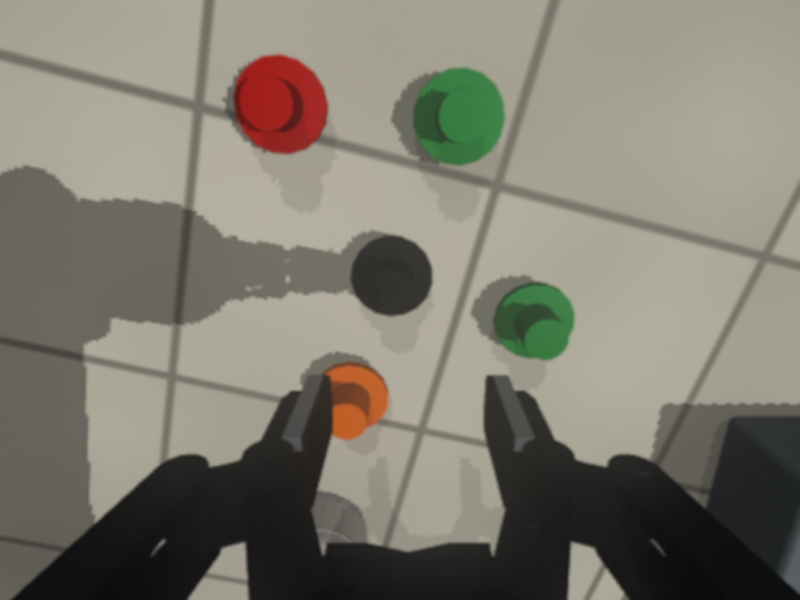

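```bash
python3 - <<'E'
from h import *
w=load("w4.npz")
f=lambda u,v,z:ray(w,(u+.5)*.64-.5,(v+.5)*.64-.5,z).round(1)
print(f(391,275,18),"knob",f(396,281,42),"orange",f(347,420,42),f(350,393,18))
print((proj(w,[[625,254,42],[621.7,243.8,121.6]])+.5)/.64)
E
```

```text
[627.2 254.5  18. ] knob [631.8 252.3  42. ] orange [545.7 259.4  42. ] [548.5 261.   18. ]
[[389.97977402 293.14985106]
 [408.28994653 380.37928895]]
```

>>> {"fn": "step_arm", "kwargs": {"steps": [{"tx": 6.8, "ty": -8.8, "tz": 20, "twist": 0, "hand": 0.2}, {"tx": 0, "ty": 0, "tz": 25, "twist": 0, "hand": 0.2}, {"tx": 0, "ty": 0, "tz": 12, "twist": 0, "hand": 0.2}, {"tx": 0, "ty": 0, "tz": 0, "twist": 0, "hand": 0.2}, {"tx": 0, "ty": 0, "tz": 0, "twist": 0, "hand": 0.2}]}}

```text
time_s: 3.52
tcp_pos: [628.2, 256.1, 68.7]
tcp_rot: [180.0, -0.1, 14.3]
ft_force: [0.8, 0.5, 0.0]
grip_width: 51.0
```

```bash
python3 - <<'E'
from h import *
from rig import bot
import cv2
r=bot.read_camera("wrist");cv2.imwrite("pics/w5.png",cv2.resize(r["image"][:,:,::-1],(800,600),interpolation=cv2.INTER_CUBIC));np.savez("w5.npz",**r)
delta(bot,626,254,40,14.4)
E
```

```text
tx -3.3 ty 1.9 tz 29.6 twist -0.1 pos [628.8 256.6  69.6] [ 1.7999e+02 -1.7000e-01  1.4260e+01] F [-0.2  0.9  1.2] w 51.1 t 3.57
```

View pics/w5.png

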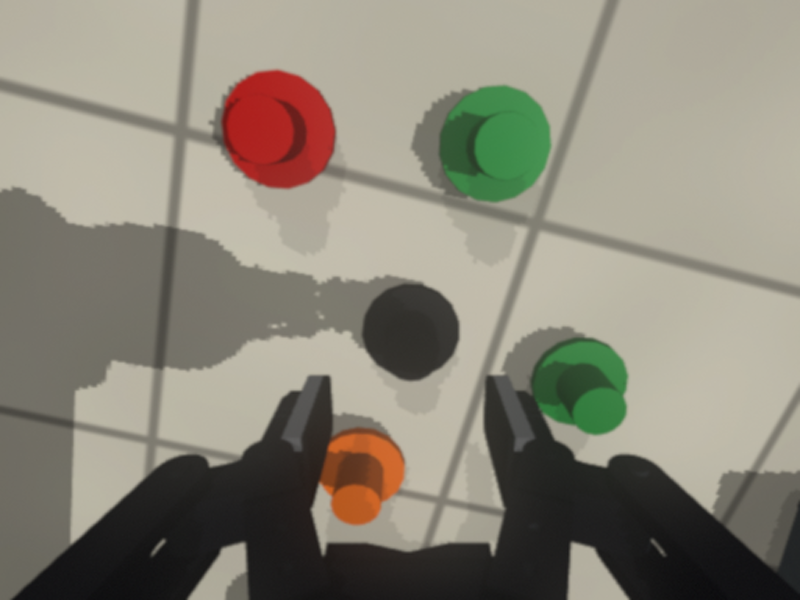

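```bash
python3 - <<'E'
from h import *
w=load("w5.npz")
f=lambda u,v,z:ray(w,(u+.5)*.64-.5,(v+.5)*.64-.5,z).round(1)
print(f(411,331,18), f(363,331,18),f(459,331,18))
from rig import bot
delta(bot,626.5,255,48,14.4)
E
```

```text
[626.9 254.2  18. ] [621.4 275.8  18. ] [632.4 232.6  18. ]
tx -2.6 ty 1.0 tz 21.6 twist -0.1 pos [628.8 256.6  69.6] [ 1.7999e+02 -1.7000e-01  1.4260e+01] F [-0.2  0.9  1.2] w 51.1 t 3.57
```

>>> {"fn": "step_arm", "kwargs": {"steps": [{"tx": -2.5, "ty": 1.5, "tz": 12, "twist": 0, "hand": 0.2}, {"tx": 0, "ty": 0, "tz": 6, "twist": 0, "hand": 0.2}, {"tx": 0, "ty": 0, "tz": 0, "twist": 0, "hand": 0.2}, {"tx": 0, "ty": 0, "tz": 0, "twist": 0, "hand": 0.2}, {"tx": 0, "ty": 0, "tz": 0, "twist": 0, "hand": 0.2}]}}

```text
time_s: 3.98
tcp_pos: [625.9, 255.6, 50.7]
tcp_rot: [-180.0, -0.1, 14.3]
ft_force: [0.1, -0.7, -1.0]
grip_width: 51.1
```

>>> {"fn": "step_arm", "kwargs": {"steps": [{"tx": 0, "ty": 0, "tz": 5, "twist": 0, "hand": 0.2}, {"tx": 0, "ty": 1, "tz": 3.5, "twist": 0, "hand": 0.2}, {"tx": 0, "ty": 0, "tz": 0, "twist": 0, "hand": 0.2}, {"tx": 0, "ty": 0, "tz": 0, "twist": 0, "hand": 0.2}]}}

```text
time_s: 4.32
tcp_pos: [625.2, 254.1, 40.7]
tcp_rot: [180.0, 0.1, 14.3]
ft_force: [0.2, 1.0, 0.2]
grip_width: 51.4
```

>>> {"fn": "step_arm", "kwargs": {"squeeze": 30, "steps": [{"tx": 0, "ty": 0, "tz": 0, "twist": 0, "hand": -0.2}, {"tx": 0, "ty": 0, "tz": 0, "twist": 0, "hand": -0.5}, {"tx": 0, "ty": 0, "tz": 0, "twist": 0, "hand": -0.8}, {"tx": 0, "ty": 0, "tz": 0, "twist": 0, "hand": -0.8}, {"tx": 0, "ty": 0, "tz": 0, "twist": 0, "hand": -0.8}]}}

```text
time_s: 4.73
tcp_pos: [625.5, 254.4, 41.3]
tcp_rot: [-180.0, -0.0, 14.4]
ft_force: [-0.1, 0.2, -0.4]
grip_width: 8.5
```

```bash
python3 - <<'E'
from h import *
from rig import bot
import cv2
r=bot.read_camera("wrist");cv2.imwrite("pics/w6.png",cv2.resize(r["image"][:,:,::-1],(800,600),interpolation=cv2.INTER_CUBIC));np.savez("w6.npz",**r)
delta(bot,626,254,40,14.4)
E
```

```text
tx 0.3 ty 0.5 tz 1.3 twist -0.1 pos [625.6 254.4  41.3] [-1.7999e+02 -1.0000e-02  1.4350e+01] F [0.4 0.1 0.4] w 8.4 t 4.78
```

View pics/w6.png

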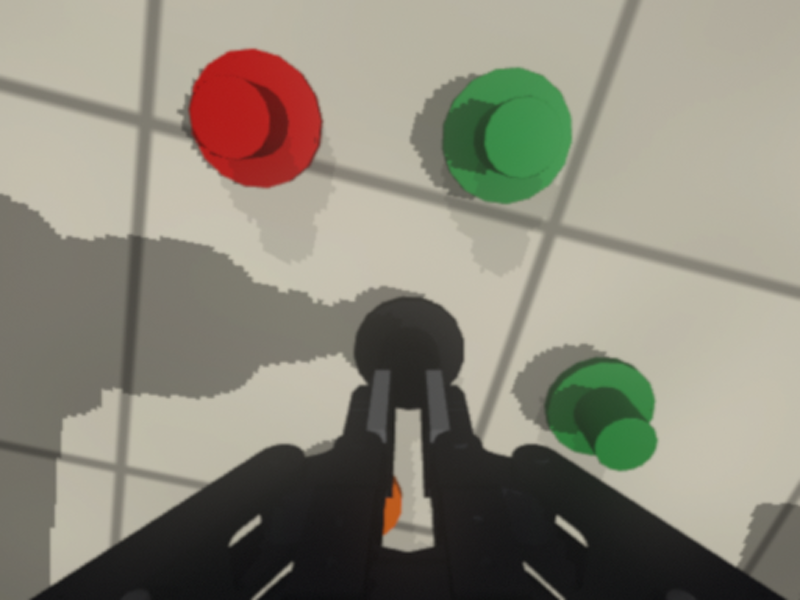

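```bash
python3 - <<'E'
from h import *
import cv2
w=load("w6.npz")
f=lambda u,v,z:ray(w,(u+.5)*.64-.5,(v+.5)*.64-.5,z).round(1)
print(f(409,352,18),f(409,370,22))
print((proj(w,[[625.5,254.4,z] for z in (18,22,41,42)])+.5)/.64)
im=w["image"][180:300,180:340,::-1]; im=cv2.convertScaleAbs(im,alpha=2.2,beta=0)
cv2.imwrite("pics/w6c.png",cv2.resize(im,None,fx=5,fy=5,interpolation=cv2.INTER_CUBIC))
from rig import bot
r=bot.read_camera("scene");cv2.imwrite("pics/s6.png",cv2.resize(r["image"][110:230,260:400,::-1],None,fx=5,fy=5,interpolation=cv2.INTER_CUBIC))
E
```

```text
[626.1 254.   18. ] [620.1 252.5  22. ]
[[408.3104088  353.49400798]
 [408.30204142 357.77827515]
 [408.25720682 380.734499  ]
 [408.25458287 382.0780128 ]]
```

View pics/w6c.png

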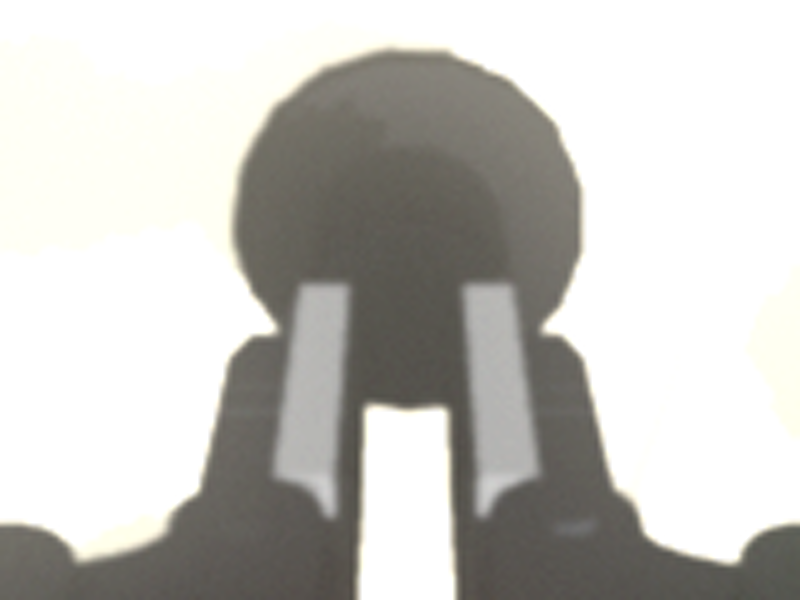

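View pics/s6.png

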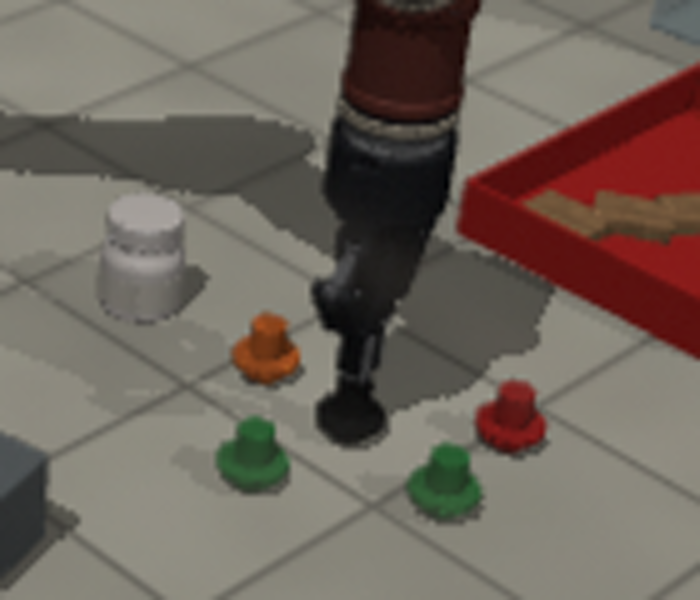

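```bash
python3 - <<'E'
from h import *
from rig import bot
for n,u0,u1,v in (("w5.npz",363,459,331),("w4.npz",351,432,275),("w6.npz",354,464,352)):
    w=load(n);T=w["world_from_camera"]
    print(n,T[:3,3].round(1),"pred flange width",)
    a=np.linspace(0,6.28,60);P=np.c_[626+23*np.cos(a),254+23*np.sin(a),a*0+18]
    q=(proj(w,P)+.5)/.64;print(q.min(0),q.max(0),"obs",u0,u1)
s=bot.read_camera("scene")
for z in (22,42,50,60,18,0): print(z,((proj(s,[[625.5,254.4,z]])-[260,110]+.5)*5).round(0))
print(bot.get_state()["tcp_pos"])
E
```

```text
w5.npz [707.7 276.4 220.3] pred flange width
[361.96233137 286.01588804] [460.88457612 377.52043239] obs 363 459
w4.npz [701.1 264.6 268.8] pred flange width
[350.4681035  236.92110849] [433.19323822 316.24842882] obs 351 432
w6.npz [705.2 274.7 192.8] pred flange width
[353.15823217 299.2359547 ] [466.00595445 402.12180266] obs 354 464
22 [[353. 403.]]
42 [[357. 378.]]
50 [[358. 368.]]
60 [[360. 355.]]
18 [[352. 408.]]
0 [[349. 430.]]
[625.50169735 254.38211745  41.20452466]
```

```bash
python3 - <<'E'
from h import *
from rig import bot
import cv2
w=load("w6.npz")
for z in (22,30,36,42,50):
  for dx in (-11,0,11):
    print(z,dx,((proj(w,[[625.5+dx*.969,254.4+dx*.248,z]])+.5)/.64).round(0),end=" ")
  print()
s=bot.read_camera("scene");im=cv2.convertScaleAbs(s["image"][160:205,310:350,::-1],alpha=2.5);cv2.imwrite("pics/s6b.png",cv2.resize(im,None,fx=13,fy=13,interpolation=cv2.INTER_CUBIC))
E
```

```text
22 -11 [[408. 382.]] 22 0 [[408. 358.]] 22 11 [[408. 332.]] 
30 -11 [[408. 392.]] 30 0 [[408. 367.]] 30 11 [[408. 341.]] 
36 -11 [[408. 400.]] 36 0 [[408. 374.]] 36 11 [[408. 347.]] 
42 -11 [[408. 409.]] 42 0 [[408. 382.]] 42 11 [[408. 354.]] 
50 -11 [[408. 421.]] 50 0 [[408. 393.]] 50 11 [[408. 364.]]
```

View pics/s6b.png

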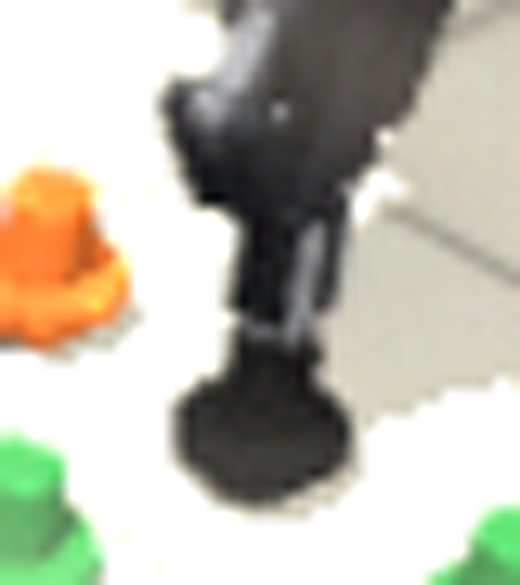

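>>> {"fn": "step_arm", "kwargs": {"steps": [{"tx": 0, "ty": 0, "tz": 0, "twist": 0, "hand": 0.2}, {"tx": 0, "ty": 0, "tz": 0, "twist": 0, "hand": 0.2}, {"tx": 0, "ty": 0, "tz": 0, "twist": 0, "hand": 0.2}, {"tx": 0, "ty": 0, "tz": 3, "twist": 0, "hand": 0.2}, {"tx": 0, "ty": 0, "tz": 3, "twist": 0, "hand": 0.2}, {"tx": 0, "ty": 0, "tz": 2, "twist": 0, "hand": 0.2}, {"tx": 0, "ty": 0, "tz": 0, "twist": 0, "hand": 0.2}]}}

```text
time_s: 5.52
tcp_pos: [624.9, 254.1, 32.2]
tcp_rot: [180.0, 0.1, 14.4]
ft_force: [-0.3, -0.2, 0.0]
grip_width: 51.8
```

```bash
cat > look.py <<'E'
import sys,cv2
from h import *
from rig import bot
n=sys.argv[1]
w=bot.read_camera("wrist");np.savez(n+"w.npz",**w);s=bot.read_camera("scene");np.savez(n+"s.npz",**s)
a=cv2.convertScaleAbs(w["image"][150:330,130:390,::-1],alpha=1.8)
a=cv2.resize(a,None,fx=1.9,fy=1.9,interpolation=cv2.INTER_CUBIC)
x0,y0=int(sys.argv[2]),int(sys.argv[3])
b=cv2.convertScaleAbs(s["image"][y0:y0+72,x0:x0+60,::-1],alpha=2.2)
b=cv2.resize(b,(285,342),interpolation=cv2.INTER_CUBIC)
cv2.imwrite("pics/"+n+".png",np.hstack([a,b]))
delta(bot,626,254,40,14.4)
E
python3 look.py a1 300 145
```

```text
tx 0.6 ty 0.4 tz -7.1 twist -0.1 pos [625.3 254.3  32.9] [1.800e+02 2.000e-02 1.435e+01] F [-0.2 -0.7  0.6] w 51.1 t 5.62
```

View pics/a1.png

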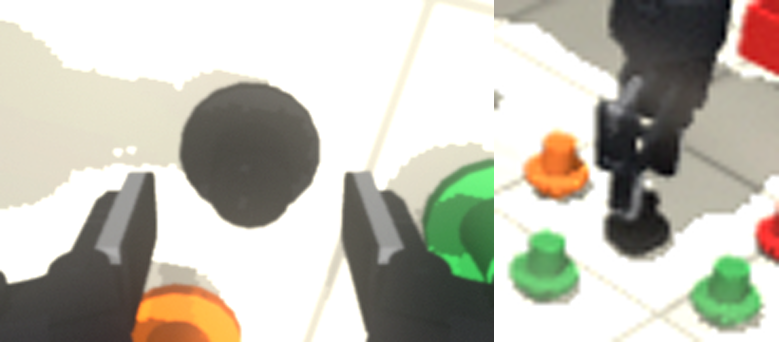

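>>> {"fn": "step_arm", "kwargs": {"steps": [{"tx": 0, "ty": 0, "tz": 3, "twist": 0, "hand": 0.0}, {"tx": 0, "ty": 0, "tz": 3, "twist": 0, "hand": 0.0}, {"tx": 0, "ty": 0, "tz": 3, "twist": 0, "hand": 0.0}, {"tx": 0, "ty": 0, "tz": 0, "twist": 0, "hand": 0.0}, {"tx": 0, "ty": 0, "tz": 0, "twist": 0, "hand": 0.0}]}}

```text
time_s: 6.03
tcp_pos: [625.3, 254.2, 23.8]
tcp_rot: [180.0, 0.0, 14.4]
ft_force: [0.6, 0.3, 0.0]
grip_width: 42.4
```

```bash
python3 look.py a2 300 145
```

```text
tx 0.3 ty 0.5 tz -15.8 twist -0.1 pos [625.5 254.4  24.2] [-1.7999e+02 -1.0000e-02  1.4350e+01] F [0.7 0.1 0.2] w 42.6 t 6.13
```

View pics/a2.png

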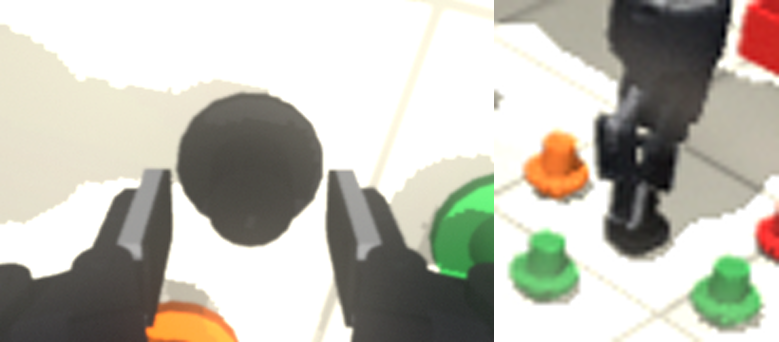

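>>> {"fn": "step_arm", "kwargs": {"steps": [{"tx": 0, "ty": 0, "tz": 2, "twist": 0, "hand": 0.0}, {"tx": 0, "ty": 0, "tz": 2, "twist": 0, "hand": 0.0}, {"tx": 0, "ty": 0, "tz": 0, "twist": 0, "hand": -0.5}, {"tx": 0, "ty": 0, "tz": 0, "twist": 0, "hand": -0.8}, {"tx": 0, "ty": 0, "tz": 0, "twist": 0, "hand": -0.8}, {"tx": 0, "ty": 0, "tz": 0, "twist": 0, "hand": -0.8}]}}

```text
time_s: 6.63
tcp_pos: [625.4, 254.3, 20.1]
tcp_rot: [-180.0, 0.0, 14.3]
ft_force: [0.2, -0.4, -1.1]
grip_width: 22.5
```

```bash
python3 look.py a3 300 145
```

```text
tx 0.5 ty 0.5 tz -19.9 twist -0.0 pos [625.4 254.3  20.1] [-1.800e+02  1.000e-02  1.435e+01] F [-0.5  0.1 -0.7] w 22.8 t 6.73
```

View pics/a3.png

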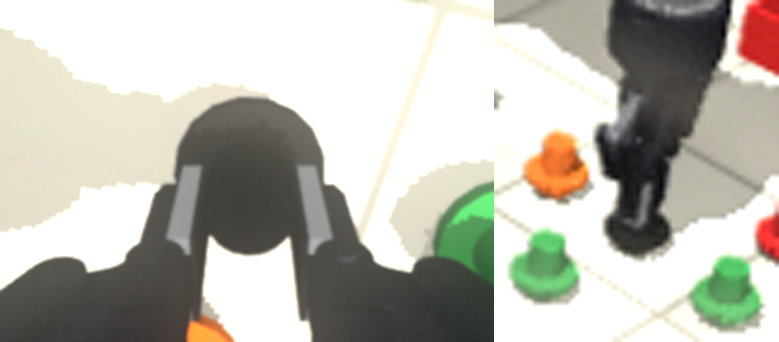

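>>> {"fn": "step_arm", "kwargs": {"squeeze": 50, "steps": [{"tx": 0, "ty": 0, "tz": 0, "twist": 0, "hand": -0.9}, {"tx": 0, "ty": 0, "tz": 0, "twist": 0, "hand": -0.9}, {"tx": 0, "ty": 0, "tz": -10, "twist": 0, "hand": -0.9}, {"tx": 0, "ty": 0, "tz": -30, "twist": 0, "hand": -0.9}, {"tx": 0, "ty": 0, "tz": -40, "twist": 0, "hand": -0.9}, {"tx": 0, "ty": 0, "tz": -40, "twist": 0, "hand": -0.9}, {"tx": 0, "ty": 0, "tz": -20, "twist": 0, "hand": -0.9}, {"tx": 0, "ty": 0, "tz": 0, "twist": 0, "hand": -0.9}]}}

```text
time_s: 7.4
tcp_pos: [629.3, 256.2, 168.2]
tcp_rot: [-179.9, -0.8, 14.3]
ft_force: [1.4, 1.5, -1.1]
grip_width: 21.9
```

```bash
python3 look.py a4 310 85;python3 -c "
from h import *
from rig import bot
delta(bot,576.2,-114.3,170,14.4)"
```

```text
tx 0.1 ty 0.5 tz 121.8 twist -0.1 pos [625.8 254.5 161.8] [-1.7998e+02 -1.4000e-01  1.4350e+01] F [-0.2 -0.8 -2.1] w 22.0 t 7.50
tx -139.7 ty 344.9 tz -8.2 twist -0.1 pos [625.8 254.5 161.8] [-1.7998e+02 -1.4000e-01  1.4350e+01] F [-0.2 -0.8 -2.1] w 22.0 t 7.50
```

View pics/a4.png

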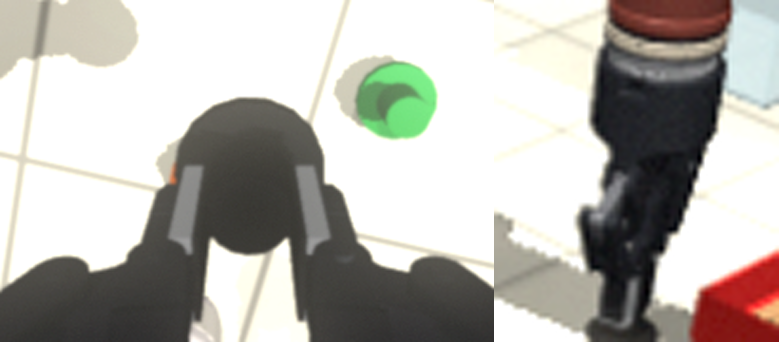

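>>> {"fn": "step_arm", "kwargs": {"steps": [{"tx": -7, "ty": 17, "tz": 0, "twist": 0, "hand": -0.9}, {"tx": -14, "ty": 34.5, "tz": 0, "twist": 0, "hand": -0.9}, {"tx": -14, "ty": 34.5, "tz": 0, "twist": 0, "hand": -0.9}, {"tx": -14, "ty": 34.5, "tz": 0, "twist": 0, "hand": -0.9}, {"tx": -14, "ty": 34.5, "tz": 0, "twist": 0, "hand": -0.9}, {"tx": -14, "ty": 34.5, "tz": 0, "twist": 0, "hand": -0.9}, {"tx": -14, "ty": 34.5, "tz": 0, "twist": 0, "hand": -0.9}, {"tx": -14, "ty": 34.5, "tz": 0, "twist": 0, "hand": -0.9}]}}

```text
time_s: 8.17
tcp_pos: [585.8, -23.9, 158.2]
tcp_rot: [-179.9, 0.2, 14.4]
ft_force: [0.8, 0.9, 0.0]
grip_width: 21.6
```

>>> {"fn": "step_arm", "kwargs": {"steps": [{"tx": -20, "ty": 15, "tz": 0, "twist": 0, "hand": -0.9}, {"tx": -25, "ty": 10, "tz": 0, "twist": 0, "hand": -0.9}, {"tx": -10, "ty": 0, "tz": 0, "twist": 0, "hand": -0.9}, {"tx": 0, "ty": 0, "tz": 0, "twist": 0, "hand": -0.9}, {"tx": 0, "ty": 0, "tz": 0, "twist": 0, "hand": -0.9}, {"tx": 0, "ty": 0, "tz": 0, "twist": 0, "hand": -0.9}]}}

```text
time_s: 8.67
tcp_pos: [541.3, -58.7, 159.5]
tcp_rot: [-179.9, -0.0, 14.5]
ft_force: [1.3, 0.4, 0.6]
grip_width: 21.6
```

```bash
python3 - <<'E'
from h import *
from rig import bot
import cv2
r=bot.read_camera("wrist");cv2.imwrite("pics/w7.png",cv2.convertScaleAbs(cv2.resize(r["image"][:,:,::-1],(800,600),interpolation=cv2.INTER_CUBIC),alpha=1.7));np.savez("w7.npz",**r)
delta(bot,576.2,-114.3,170,14.4)
E
```

```text
tx 19.7 ty 62.6 tz -10.3 twist 0.1 pos [541.6 -58.5 159.7] [-1.7995e+02 -2.0000e-02  1.4470e+01] F [ 0.5 -0.8 -0.2] w 21.6 t 8.72
```

View pics/w7.png

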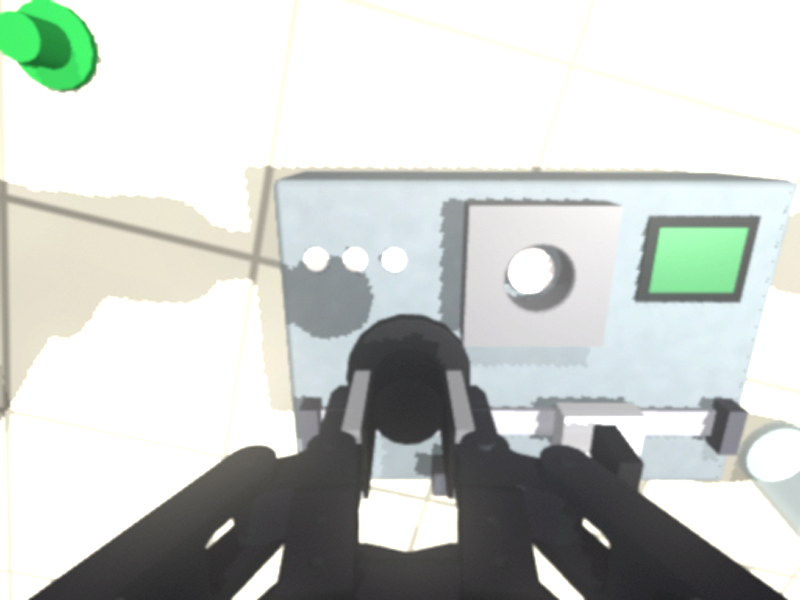

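```bash
python3 - <<'E'
from h import *
from rig import bot
w=load("w7.npz")
f=lambda u,v,z:ray(w,(u+.5)*.64-.5,(v+.5)*.64-.5,z).round(1)
print("hole",f(540,277,95),"collar",f(540,274,95))
a=np.linspace(0,2*np.pi,200)
def circ(x,y,r,z): 
    q=(proj(w,np.c_[x+r*np.cos(a),y+r*np.sin(a),a*0+z])+.5)/.64;return q.min(0).round(0),q.max(0).round(0)
h=f(540,277,95);print("hole pred",circ(h[0],h[1],16.5,95))
for dx in (-3,0,3): print("flange",dx,circ(541.6+dx*.97,-58.5+dx*.25,23,157.6), circ(541.6+dx*.97,-58.5+dx*.25,23,151.6))
cs=np.array([f(*c,95)[:2] for c in [(468,206),(620,206),(605,347),(463,347)]]);print(cs,cs.mean(0),np.degrees(np.arctan2(*(cs[0]-cs[1]))))
print(np.degrees(np.arctan2(*(cs[3]-cs[2]))))
print("tabtop",f(609,442,127),"yaw photometer edge",np.degrees(np.arctan2(*(f(280,183,75)-f(785,183,75))[:2])))
E
```

```text
hole [ 576.9 -114.5   95. ] collar [ 578.3 -114.    95. ]
hole pred (array([506., 243.]), array([575., 310.]))
flange -3 (array([345., 327.]), array([471., 438.])) (array([347., 321.]), array([469., 429.]))
flange 0 (array([345., 319.]), array([471., 432.])) (array([347., 313.]), array([469., 423.]))
flange 3 (array([345., 311.]), array([471., 425.])) (array([347., 305.]), array([469., 416.]))
[[ 600.3  -71.5]
 [ 617.7 -138.4]
 [ 550.5 -158.4]
 [ 532.6  -89.5]] [ 575.275 -114.45 ] -14.579029351548414
-14.563310728540168
tabtop [ 516.8 -160.6  127. ] yaw photometer edge -14.531957044840858
```

>>> {"fn": "step_arm", "kwargs": {"steps": [{"tx": 6.7, "ty": 21, "tz": 0, "twist": 0, "hand": -0.9}, {"tx": 6.7, "ty": 21, "tz": 0, "twist": 0, "hand": -0.9}, {"tx": 6.8, "ty": 21, "tz": 0, "twist": 0, "hand": -0.9}, {"tx": 0, "ty": 0, "tz": 20, "twist": 0, "hand": -0.9}, {"tx": 0, "ty": 0, "tz": 15, "twist": 0, "hand": -0.9}, {"tx": 0, "ty": 0, "tz": 0, "twist": 0, "hand": -0.9}, {"tx": 0, "ty": 0, "tz": 0, "twist": 0, "hand": -0.9}, {"tx": 0, "ty": 0, "tz": 0, "twist": 0, "hand": -0.9}]}}

```text
time_s: 9.38
tcp_pos: [576.9, -115.0, 125.7]
tcp_rot: [-180.0, -0.1, 14.4]
ft_force: [0.4, -0.7, -0.6]
grip_width: 21.8
```

```bash
python3 look.py a5 200 165;python3 -c "
from h import *
from rig import bot
delta(bot,576.9,-114.5,117,14.5)"
```

```text
tx 139.4 ty -345.6 tz 86.2 twist 0.0 pos [ 577.  -115.4  126.2] [ 1.7996e+02 -1.3000e-01  1.4410e+01] F [ 0.2  0.6 -0.3] w 21.8 t 9.48
tx 0.2 ty -0.9 tz 9.2 twist -0.1 pos [ 577.  -115.4  126.2] [ 1.7996e+02 -1.3000e-01  1.4410e+01] F [ 0.2  0.6 -0.3] w 21.8 t 9.48
```

View pics/a5.png

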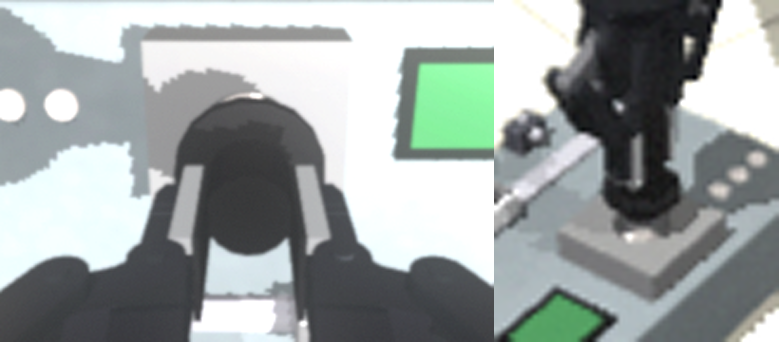

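>>> {"fn": "step_arm", "kwargs": {"steps": [{"tx": 0, "ty": -0.7, "tz": 6, "twist": 0, "hand": -0.9}, {"tx": 0, "ty": 0, "tz": 6, "twist": 0, "hand": -0.9}, {"tx": 0, "ty": 0, "tz": 2, "twist": 0, "hand": -0.9}, {"tx": 0, "ty": 0, "tz": 2, "twist": 0, "hand": -0.9}, {"tx": 0, "ty": 0, "tz": 0, "twist": 0, "hand": -0.9}, {"tx": 0, "ty": 0, "tz": 0, "twist": 0, "hand": -0.9}]}}

```text
time_s: 9.98
tcp_pos: [575.7, -115.3, 109.0]
tcp_rot: [-180.0, 0.0, 14.3]
ft_force: [-0.6, 0.3, -1.0]
grip_width: 22.0
```

```bash
python3 look.py a6 200 165;python3 -c "
from h import *
from rig import bot
delta(bot,576.9,-114.5,103,14.5)"
```

```text
tx 140.4 ty -345.3 tz 69.3 twist -0.1 pos [ 575.9 -115.4  109.3] [ 1.800e+02 -2.000e-02  1.434e+01] F [ 0.6 -0.5 -0. ] w 21.9 t 10.08
tx 1.2 ty -0.6 tz 6.3 twist -0.2 pos [ 575.9 -115.4  109.3] [ 1.800e+02 -2.000e-02  1.434e+01] F [ 0.6 -0.5 -0. ] w 21.9 t 10.08
```

View pics/a6.png

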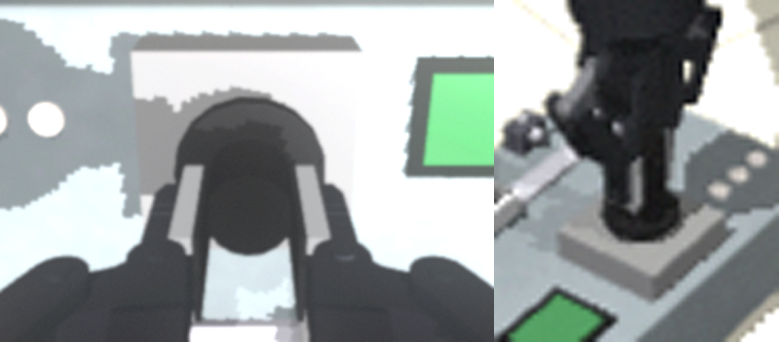

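>>> {"fn": "step_arm", "kwargs": {"steps": [{"tx": 1, "ty": -0.6, "tz": 0, "twist": 0, "hand": -0.9}, {"tx": 0, "ty": 0, "tz": 2, "twist": 0, "hand": -0.9}, {"tx": 0, "ty": 0, "tz": 2, "twist": 0, "hand": -0.9}, {"tx": 0, "ty": 0, "tz": 1, "twist": 0, "hand": -0.9}, {"tx": 0, "ty": 0, "tz": 0, "twist": 0, "hand": -0.9}, {"tx": 0, "ty": 0, "tz": 0, "twist": 0, "hand": -0.9}]}}

```text
time_s: 10.58
tcp_pos: [576.3, -114.5, 103.9]
tcp_rot: [-180.0, 0.0, 14.3]
ft_force: [0.5, 0.5, -0.4]
grip_width: 21.9
```

>>> {"fn": "step_arm", "kwargs": {"steps": [{"tx": 0, "ty": 0, "tz": 1, "twist": 0, "hand": -0.9}, {"tx": 0, "ty": 0, "tz": 0.7, "twist": 0, "hand": -0.9}, {"tx": 0, "ty": 0, "tz": 0, "twist": 0, "hand": -0.9}]}}

```text
time_s: 10.83
tcp_pos: [576.3, -114.6, 103.0]
tcp_rot: [-180.0, 0.0, 14.3]
ft_force: [-2.5, 0.1, 3.9]
grip_width: 21.8
```

>>> {"fn": "step_arm", "kwargs": {"steps": [{"tx": 0, "ty": 0, "tz": 0.7, "twist": 0, "hand": -0.9}, {"tx": 0, "ty": 0, "tz": 0, "twist": 0, "hand": -0.9}]}}

```text
time_s: 11.0
tcp_pos: [576.3, -114.6, 102.9]
tcp_rot: [180.0, 0.0, 14.3]
ft_force: [-3.3, 0.2, 7.0]
grip_width: 21.9
```

>>> {"fn": "step_arm", "kwargs": {"steps": [{"tx": 0, "ty": 0, "tz": 0, "twist": 0, "hand": -0.2}, {"tx": 0, "ty": 0, "tz": 0, "twist": 0, "hand": 0}, {"tx": 0, "ty": 0, "tz": 0, "twist": 0, "hand": 0}, {"tx": 0, "ty": 0, "tz": 0, "twist": 0, "hand": 0}]}}

```text
time_s: 11.33
tcp_pos: [576.7, -114.4, 101.4]
tcp_rot: [-180.0, -0.0, 14.4]
ft_force: [0.3, -0.6, 0.5]
grip_width: 42.6
```

```bash
python3 look.py a7 200 165
```

```text
tx 139.5 ty -344.6 tz 61.4 twist -0.0 pos [ 576.6 -114.5  101.4] [-179.99    0.     14.35] F [-0.1 -0.3  1. ] w 42.8 t 11.43
```

View pics/a7.png

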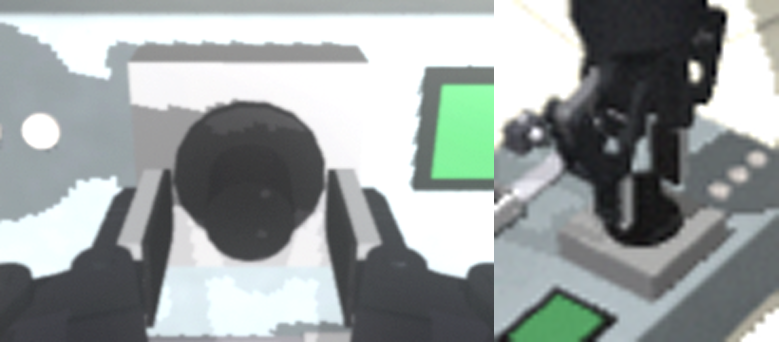

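>>> {"fn": "step_arm", "kwargs": {"steps": [{"tx": 0, "ty": 0, "tz": -10, "twist": 0, "hand": 0}, {"tx": 0, "ty": 0, "tz": -25, "twist": 0, "hand": 0}, {"tx": 0, "ty": 0, "tz": -30, "twist": 0, "hand": 0}, {"tx": -30, "ty": 8, "tz": 0, "twist": 0, "hand": 0}, {"tx": -30, "ty": 8, "tz": 0, "twist": 0, "hand": 0}, {"tx": -30, "ty": 8, "tz": 0, "twist": 0, "hand": 0}, {"tx": -30, "ty": 8, "tz": 0, "twist": 0, "hand": 0}, {"tx": -30, "ty": 8, "tz": 0, "twist": 0, "hand": 0}]}}

```text
time_s: 12.1
tcp_pos: [440.2, -191.1, 167.6]
tcp_rot: [179.9, -0.1, 14.4]
ft_force: [0.2, -0.4, -0.0]
grip_width: 42.5
```

>>> {"fn": "step_arm", "kwargs": {"steps": [{"tx": 0, "ty": 0, "tz": 0, "twist": 0, "hand": 0}, {"tx": 0, "ty": 0, "tz": 0, "twist": 0, "hand": 0}, {"tx": 0, "ty": 0, "tz": 0, "twist": 0, "hand": 0}]}}

```text
time_s: 12.35
tcp_pos: [442.2, -190.3, 167.5]
tcp_rot: [180.0, -0.1, 14.4]
ft_force: [0.3, 0.6, 0.1]
grip_width: 42.3
```

```bash
python3 - <<'E'
from h import *
from rig import bot
import cv2
r=bot.read_camera("wrist");cv2.imwrite("pics/w8.png",cv2.convertScaleAbs(cv2.resize(r["image"][:,:,::-1],(800,600),interpolation=cv2.INTER_CUBIC),alpha=1.7));np.savez("w8.npz",**r)
r=bot.read_camera("scene");cv2.imwrite("pics/s8.png",cv2.resize(r["image"][170:265,160:280,::-1],None,fx=6,fy=6,interpolation=cv2.INTER_CUBIC));np.savez("s8.npz",**r)
delta(bot,499.7,-175.8,120,14.5)
E
```

```text
tx 58.7 ty 0.9 tz 47.1 twist -0.0 pos [ 442.6 -189.6  167.1] [ 1.7999e+02 -1.0000e-01  1.4460e+01] F [-0.8  1.2  0.9] w 42.9 t 12.45
```

View pics/w8.png

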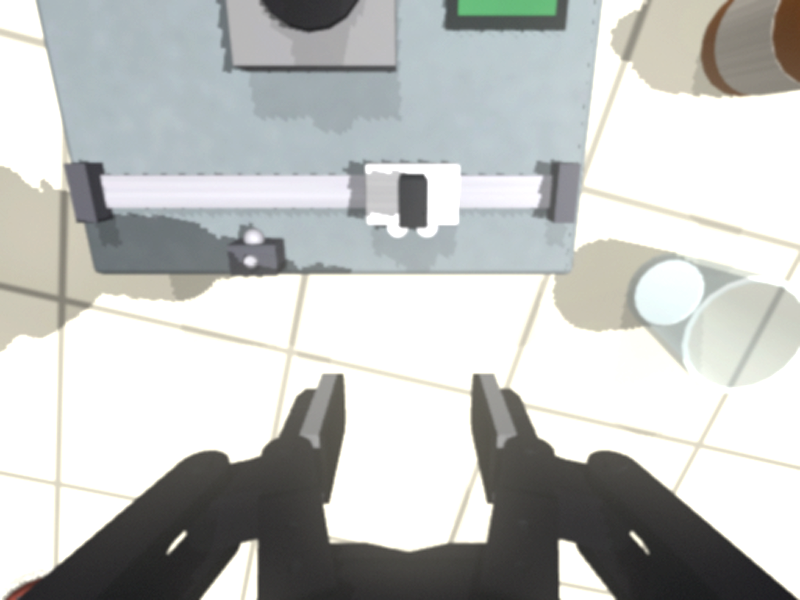

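View pics/s8.png

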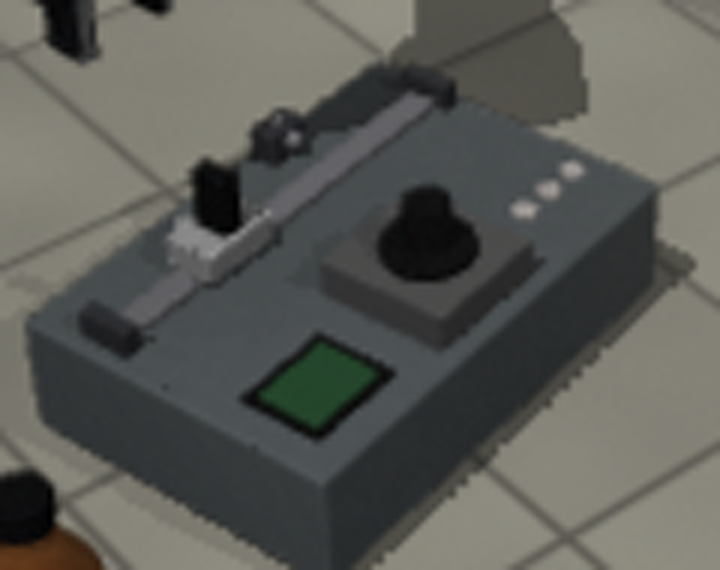

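```bash
python3 - <<'E'
import cv2
from h import *
w=load("w8.npz");im=w["image"][95:180,130:300,::-1]
cv2.imwrite("pics/w8c.png",cv2.resize(cv2.convertScaleAbs(im,alpha=1.5),None,fx=4.7,fy=4.7,interpolation=cv2.INTER_CUBIC))
s=load("s8.npz");im=s["image"][180:225,180:225,::-1]
cv2.imwrite("pics/s8c.png",cv2.resize(cv2.convertScaleAbs(im,alpha=1.5),None,fx=13,fy=13,interpolation=cv2.INTER_CUBIC))
E
```

```text
(no output)
```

View pics/w8c.png

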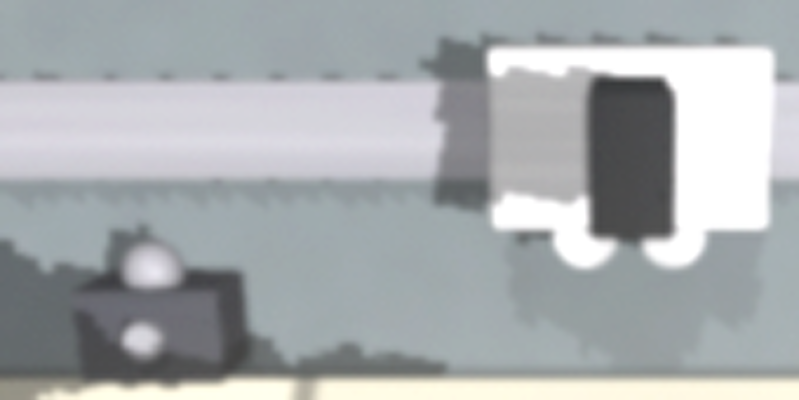

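View pics/s8c.png

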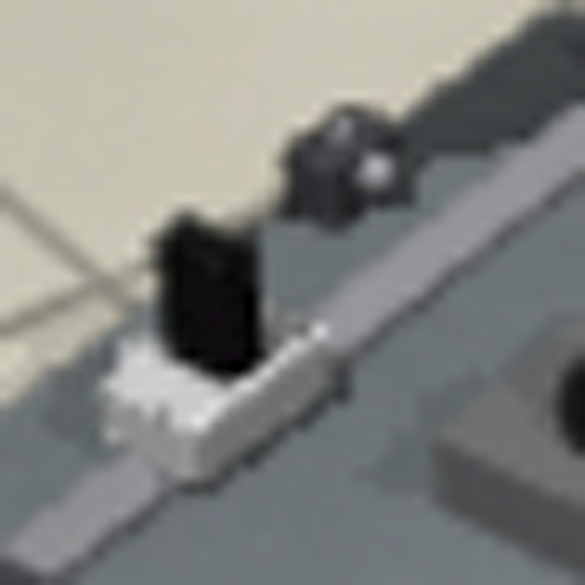

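```bash
python3 - <<'E'
from h import *
w=load("w8.npz");s=load("s8.npz")
f=lambda u,v,z:ray(w,(u+.5)/4.7-.5+130,(v+.5)/4.7-.5+95,z)
g=lambda u,v,z:ray(s,(u+.5)/13-.5+180,(v+.5)/13-.5+180,z)
o=np.array([533.3,-125.8]);a=np.radians(14.5)
def loc(q):d=q[:2]-o;return np.round([np.cos(a)*d[0]+np.sin(a)*d[1],-np.sin(a)*d[0]+np.cos(a)*d[1]],1)
for n,c in {"block":[(75,290),(215,285),(222,372),(82,377)],}.items():
    L=np.array([loc(f(*q,93)) for q in c]);print(n,L.tolist(),L.mean(0))
L=np.array([loc(f(*q,95)) for q in [(490,47),(774,47),(769,229),(492,229)]]);print("carr",L.tolist(),L.mean(0))
for z in (84,87,90): print("ball",z,loc(f(152,268,z)),loc(g(375,172,z)))
print("ridges",loc(f(585,240,95)),loc(f(674,240,95)))
print("tabtop",loc(f(588,157,127)),loc(f(674,157,127)),f(631,157,127))
E
```

```text
block [[-70.1, 48.3], [-69.3, 25.5], [-83.9, 25.6], [-84.8, 48.9]] [-77.025  37.075]
carr [[-32.2, -20.4], [-32.2, -63.7], [-60.0, -63.9], [-60.0, -19.9]] [-46.1   -41.975]
ball 84 [-68.3  38.4] [-68.8  37.6]
ball 87 [-67.7  37.4] [-66.1  34.6]
ball 90 [-67.1  36.4] [-63.4  31.7]
ridges [-61.7 -34.7] [-61.8 -48.8]
tabtop [-45.  -35.9] [-45.  -47.4] [ 500.17182752 -177.37585947  127.        ]
```

>>> {"fn": "step_arm", "kwargs": {"steps": [{"tx": 29, "ty": 1.5, "tz": 0, "twist": 0, "hand": 0}, {"tx": 29, "ty": 1.5, "tz": 0, "twist": 0, "hand": 0}, {"tx": 0, "ty": 0, "tz": 10, "twist": 0, "hand": 0}, {"tx": 0, "ty": 0, "tz": 15, "twist": 0, "hand": 0}, {"tx": 0, "ty": 0, "tz": 0, "twist": 0, "hand": 0}, {"tx": 0, "ty": 0, "tz": 0, "twist": 0, "hand": 0}, {"tx": 0, "ty": 0, "tz": 0, "twist": 0, "hand": 0}]}}

```text
time_s: 13.03
tcp_pos: [498.6, -178.6, 142.1]
tcp_rot: [180.0, -0.0, 14.4]
ft_force: [0.1, 0.2, 0.6]
grip_width: 43.0
```

```bash
python3 look.py b1 170 140;python3 -c "
from h import *
from rig import bot
delta(bot,499.7,-177.8,108,14.5)"
```

```text
tx 231.0 ty -387.7 tz 102.5 twist -0.0 pos [ 498.7 -179.   142.5] [ 1.7996e+02 -8.0000e-02  1.4360e+01] F [-0.6  0.2  0.3] w 42.8 t 13.13
tx 1.3 ty -0.9 tz 34.5 twist -0.1 pos [ 498.7 -179.   142.5] [ 1.7996e+02 -8.0000e-02  1.4360e+01] F [-0.6  0.2  0.3] w 42.8 t 13.13
```

View pics/b1.png

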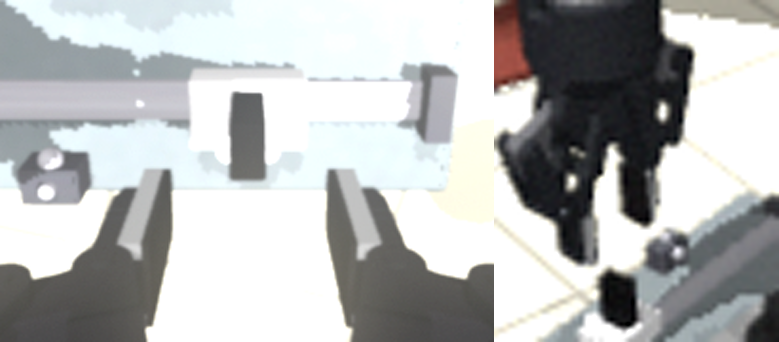

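Tab is centred between the pads (column ~247 against the pad gap 170–328). Descend.

>>> {"fn": "step_arm", "kwargs": {"steps": [{"tx": 1.2, "ty": -0.8, "tz": 10, "twist": 0, "hand": 0}, {"tx": 0, "ty": 0, "tz": 12, "twist": 0, "hand": 0}, {"tx": 0, "ty": 0, "tz": 8, "twist": 0, "hand": 0}, {"tx": 0, "ty": 0, "tz": 3, "twist": 0, "hand": 0}, {"tx": 0, "ty": 0, "tz": 0, "twist": 0, "hand": 0}, {"tx": 0, "ty": 0, "tz": 0, "twist": 0, "hand": 0}]}}

```text
time_s: 13.63
tcp_pos: [499.1, -177.9, 108.7]
tcp_rot: [-180.0, 0.0, 14.3]
ft_force: [1.1, 0.0, 0.1]
grip_width: 42.7
```

```bash
python3 look.py b2 170 150;python3 -c "
from h import *
from rig import bot
delta(bot,499.7,-177.8,108,14.5)"
```

```text
tx 230.0 ty -387.0 tz 69.1 twist -0.1 pos [ 499.5 -178.   109.1] [ 1.7997e+02 -6.0000e-02  1.4340e+01] F [ 0.3 -0.1  0.2] w 42.7 t 13.73
tx 0.3 ty -0.2 tz 1.1 twist -0.2 pos [ 499.5 -178.   109.1] [ 1.7997e+02 -6.0000e-02  1.4340e+01] F [ 0.3 -0.1  0.2] w 42.7 t 13.73
```

View pics/b2.png

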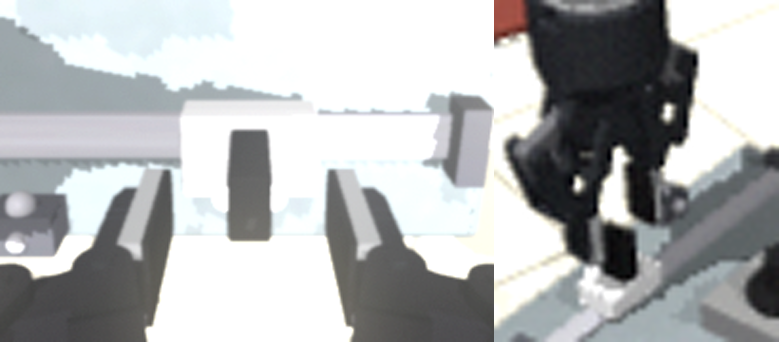

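>>> {"fn": "step_arm", "kwargs": {"squeeze": 40, "steps": [{"tx": 0.3, "ty": 0, "tz": 3, "twist": 0, "hand": 0}, {"tx": 0, "ty": 0, "tz": 2, "twist": 0, "hand": 0}, {"tx": 0, "ty": 0, "tz": 0, "twist": 0, "hand": -0.4}, {"tx": 0, "ty": 0, "tz": 0, "twist": 0, "hand": -0.7}, {"tx": 0, "ty": 0, "tz": 0, "twist": 0, "hand": -1}, {"tx": 0, "ty": 0, "tz": 0, "twist": 0, "hand": -1}, {"tx": 0, "ty": 0, "tz": 0, "twist": 0, "hand": -1}, {"tx": 0, "ty": 0, "tz": 0, "twist": 0, "hand": -1}]}}

```text
time_s: 14.4
tcp_pos: [499.4, -177.8, 103.9]
tcp_rot: [180.0, -0.0, 14.3]
ft_force: [-0.4, -0.1, 0.7]
grip_width: 10.7
```

```bash
python3 look.py b3 170 150
```

```text
tx 230.0 ty -386.8 tz 63.9 twist -0.1 pos [ 499.4 -177.8  103.9] [ 1.800e+02 -1.000e-02  1.435e+01] F [-0.1  0.5  1.6] w 10.8 t 14.50
```

View pics/b3.png

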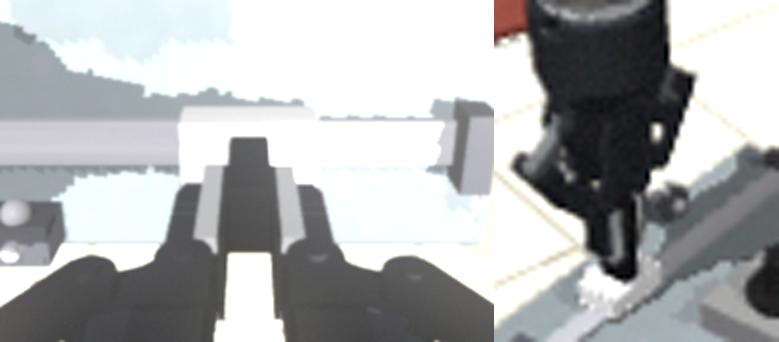

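>>> {"fn": "step_arm", "kwargs": {"steps": [{"tx": 0, "ty": -5, "tz": 0, "twist": 0, "hand": -1}, {"tx": 0, "ty": -10, "tz": 0, "twist": 0, "hand": -1}, {"tx": 0, "ty": -10, "tz": 0, "twist": 0, "hand": -1}, {"tx": 0, "ty": -10, "tz": 0, "twist": 0, "hand": -1}, {"tx": 0, "ty": -10, "tz": 0, "twist": 0, "hand": -1}, {"tx": 0, "ty": -10, "tz": 0, "twist": 0, "hand": -1}, {"tx": 0, "ty": 0, "tz": 0, "twist": 0, "hand": -1}, {"tx": 0, "ty": 0, "tz": 0, "twist": 0, "hand": -1}]}}

```text
time_s: 15.17
tcp_pos: [485.3, -122.8, 103.8]
tcp_rot: [-179.9, 0.0, 14.5]
ft_force: [-1.4, 0.5, 3.3]
grip_width: 11.0
```

```bash
python3 - <<'E'
from h import *
from rig import bot
import cv2
r=bot.read_camera("wrist");im=r["image"][150:290,150:320,::-1];cv2.imwrite("pics/b4.png",cv2.resize(cv2.convertScaleAbs(im,alpha=1.5),None,fx=4,fy=4,interpolation=cv2.INTER_CUBIC));np.savez("b4w.npz",**r)
r=bot.read_camera("top");im=r["image"][150:260,225:365,::-1];cv2.imwrite("pics/b4t.png",cv2.resize(cv2.convertScaleAbs(im,alpha=1.5),None,fx=5,fy=5,interpolation=cv2.INTER_CUBIC));np.savez("b4t.npz",**r)
p=bot.get_state()["tcp_pos"];print("y along rail moved",(p-[499.4,-177.8,0])[:2]@[-np.sin(np.radians(14.5)),np.cos(np.radians(14.5))])
delta(bot,499.7,-177.8,108,14.5)
E
```

```text
y along rail moved 55.30711910926633
tx 0.2 ty 55.4 tz -4.2 twist -0.1 pos [ 485.7 -124.2  103.8] [-179.98    0.     14.37] F [-0.5  1.6  3.5] w 10.4 t 15.27
```

View pics/b4.png

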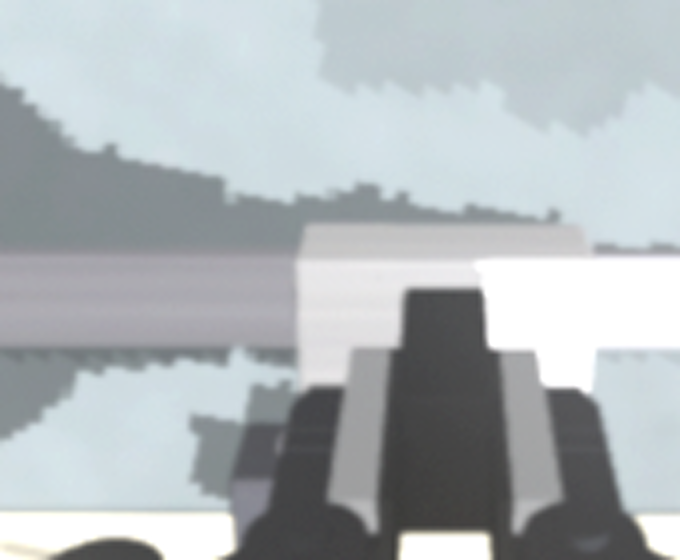

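View pics/b4t.png

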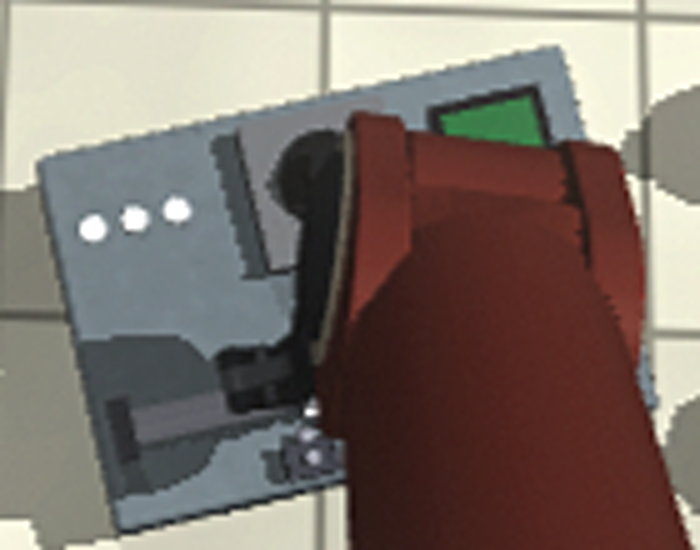

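>>> {"fn": "step_arm", "kwargs": {"steps": [{"tx": 0, "ty": -4, "tz": 0, "twist": 0, "hand": -1}, {"tx": 0, "ty": -4, "tz": 0, "twist": 0, "hand": -1}, {"tx": 0, "ty": 0, "tz": 0, "twist": 0, "hand": -1}, {"tx": 0, "ty": 0, "tz": 0, "twist": 0, "hand": -1}]}}

```text
time_s: 15.6
tcp_pos: [483.7, -116.3, 103.8]
tcp_rot: [-180.0, -0.0, 14.4]
ft_force: [-0.5, 1.0, 4.8]
grip_width: 10.9
```

>>> {"fn": "step_arm", "kwargs": {"steps": [{"tx": 0, "ty": -3, "tz": 0, "twist": 0, "hand": -1}, {"tx": 0, "ty": 0, "tz": 0, "twist": 0, "hand": -1}]}}

```text
time_s: 15.77
tcp_pos: [483.1, -114.1, 103.8]
tcp_rot: [180.0, -0.0, 14.3]
ft_force: [-0.5, -0.6, 3.4]
grip_width: 10.5
```

>>> {"fn": "step_arm", "kwargs": {"steps": [{"tx": 0, "ty": -3, "tz": 0, "twist": 0, "hand": -1}, {"tx": 0, "ty": 0, "tz": 0, "twist": 0, "hand": -1}]}}

```text
time_s: 15.93
tcp_pos: [482.9, -112.9, 103.8]
tcp_rot: [179.8, -0.1, 14.3]
ft_force: [0.5, -3.5, 1.3]
grip_width: 10.7
```

>>> {"fn": "step_arm", "kwargs": {"steps": [{"tx": 0, "ty": -2, "tz": 0, "twist": 0, "hand": -1}, {"tx": 0, "ty": 0, "tz": 0, "twist": 0, "hand": -1}]}}

```text
time_s: 16.1
tcp_pos: [482.7, -112.3, 103.8]
tcp_rot: [179.7, -0.1, 14.2]
ft_force: [1.9, -6.3, 1.0]
grip_width: 10.6
```

>>> {"fn": "step_arm", "kwargs": {"steps": [{"tx": 0, "ty": -1.5, "tz": 0, "twist": 0, "hand": -1}, {"tx": 0, "ty": 0, "tz": 0, "twist": 0, "hand": -1}]}}

```text
time_s: 16.27
tcp_pos: [482.6, -111.7, 103.8]
tcp_rot: [179.7, -0.1, 14.2]
ft_force: [1.4, -8.9, -0.2]
grip_width: 11.0
```

>>> {"fn": "step_arm", "kwargs": {"steps": [{"tx": 0, "ty": -1.5, "tz": 0, "twist": 0, "hand": -1}, {"tx": 0, "ty": 0, "tz": 0, "twist": 0, "hand": -1}]}}

```text
time_s: 16.43
tcp_pos: [482.3, -110.7, 103.9]
tcp_rot: [179.6, -0.1, 14.2]
ft_force: [2.4, -9.1, -0.1]
grip_width: 11.0
```

>>> {"fn": "step_arm", "kwargs": {"steps": [{"tx": 0, "ty": 0, "tz": 0, "twist": 0, "hand": -1}, {"tx": 0, "ty": 0, "tz": 0, "twist": 0, "hand": -1}]}}

```text
time_s: 16.6
tcp_pos: [482.3, -110.3, 103.8]
tcp_rot: [179.7, -0.1, 14.2]
ft_force: [1.4, -8.7, 0.8]
grip_width: 10.8
```

>>> {"fn": "step_arm", "kwargs": {"steps": [{"tx": 0, "ty": -1, "tz": 0, "twist": 0, "hand": -1}, {"tx": 0, "ty": 0, "tz": 0, "twist": 0, "hand": -1}]}}

```text
time_s: 16.77
tcp_pos: [482.1, -109.6, 103.8]
tcp_rot: [179.7, -0.1, 14.2]
ft_force: [1.6, -8.3, -0.5]
grip_width: 11.0
```

>>> {"fn": "step_arm", "kwargs": {"steps": [{"tx": 0, "ty": -1, "tz": 0, "twist": 0, "hand": -1}, {"tx": 0, "ty": 0, "tz": 0, "twist": 0, "hand": -1}]}}

```text
time_s: 16.93
tcp_pos: [481.6, -107.7, 103.8]
tcp_rot: [179.7, -0.1, 14.2]
ft_force: [1.3, -7.2, 1.1]
grip_width: 11.2
```

>>> {"fn": "step_arm", "kwargs": {"steps": [{"tx": 0, "ty": -1, "tz": 0, "twist": 0, "hand": -1}, {"tx": 0, "ty": 0, "tz": 0, "twist": 0, "hand": -1}]}}

```text
time_s: 17.1
tcp_pos: [480.6, -104.1, 103.8]
tcp_rot: [179.9, -0.0, 14.3]
ft_force: [-0.0, -1.2, 5.2]
grip_width: 10.9
```

>>> {"fn": "step_arm", "kwargs": {"steps": [{"tx": 0, "ty": 0, "tz": 0, "twist": 0, "hand": -1}, {"tx": 0, "ty": 0, "tz": 0, "twist": 0, "hand": -1}]}}

```text
time_s: 17.27
tcp_pos: [480.1, -102.3, 103.8]
tcp_rot: [-179.9, 0.0, 14.4]
ft_force: [-0.6, -0.6, 4.4]
grip_width: 10.9
```

>>> {"fn": "step_arm", "kwargs": {"steps": [{"tx": 0, "ty": -0.7, "tz": 0, "twist": 0, "hand": -1}, {"tx": 0, "ty": 0, "tz": 0, "twist": 0, "hand": -1}, {"tx": 0, "ty": 0, "tz": 0, "twist": 0, "hand": -1}]}}

```text
time_s: 17.52
tcp_pos: [479.9, -101.6, 103.8]
tcp_rot: [-179.9, 0.0, 14.4]
ft_force: [-1.1, 0.6, 5.3]
grip_width: 10.8
```

>>> {"fn": "step_arm", "kwargs": {"steps": [{"tx": 0, "ty": -0.7, "tz": 0, "twist": 0, "hand": -1}, {"tx": 0, "ty": 0, "tz": 0, "twist": 0, "hand": -1}, {"tx": 0, "ty": 0, "tz": 0, "twist": 0, "hand": -1}]}}

```text
time_s: 17.77
tcp_pos: [479.8, -101.3, 103.8]
tcp_rot: [-180.0, 0.0, 14.4]
ft_force: [-1.6, -0.7, 5.4]
grip_width: 11.0
```

```bash
python3 - <<'E'
from h import *
from rig import bot
import cv2
s=bot.read_camera("scene");np.savez("c1s.npz",**s);t=bot.read_camera("top");np.savez("c1t.npz",**t);w=bot.read_camera("wrist");np.savez("c1w.npz",**w)
A=cv2.resize(s["image"][165:225,185:245,::-1],(400,400),interpolation=cv2.INTER_CUBIC)
B=cv2.resize(t["image"][200:250,265:315,::-1],(400,400),interpolation=cv2.INTER_CUBIC)
cv2.imwrite("pics/c1.png",cv2.convertScaleAbs(np.hstack([A,B]),alpha=1.7))
cv2.imwrite("pics/c1w.png",cv2.convertScaleAbs(cv2.resize(w["image"][150:290,150:320,::-1],None,fx=4,fy=4,interpolation=cv2.INTER_CUBIC),alpha=1.7))
p=bot.get_state();print(p["tcp_pos"],p["ft_force"].round(1))
E
```

```text
[ 479.83305665 -101.28769767  103.80873796] [-1.2  0.2  5. ]
```

View pics/c1.png

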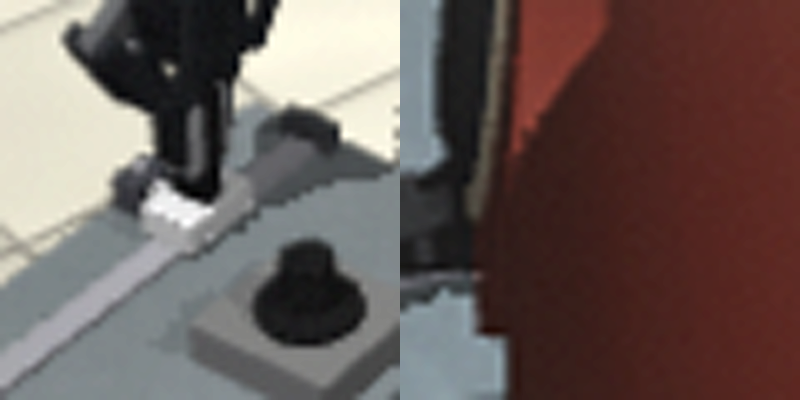

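View pics/c1w.png

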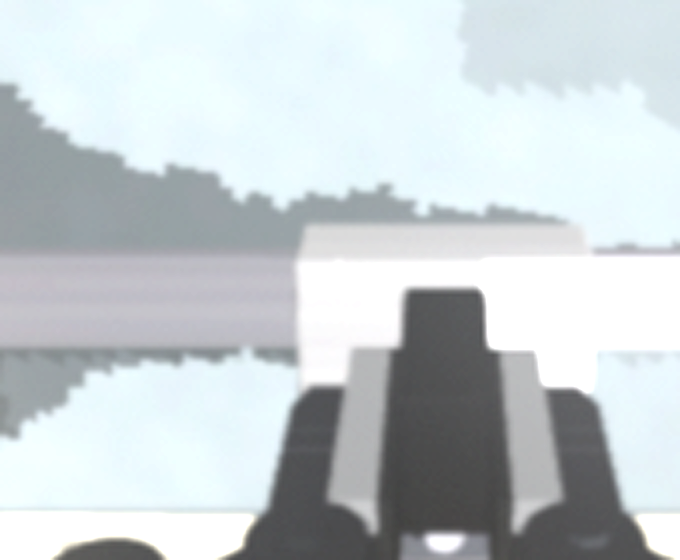

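```bash
python3 - <<'E'
from h import *
o=np.array([533.3,-125.8]);a=np.radians(14.5)
def loc(q):d=q[:2]-o;return np.round([np.cos(a)*d[0]+np.sin(a)*d[1],-np.sin(a)*d[0]+np.cos(a)*d[1]],1)
w=load("w8.npz");print("screw before",loc(ray(w,142.5/4.7-.5+130,340.5/4.7-.5+95,94)))
w=load("c1w.npz");f=lambda u,v,z:loc(ray(w,(u+.5)/4-.5+150,(v+.5)/4-.5+150,z))
print("screw now",f(445,541,94),"carr edges",f(298,260,95),f(592,260,95),f(585,225,79),"tab",f(404,292,127),f(484,292,127),f(404,292,115),f(484,292,115))
print("TCP",loc(np.array([479.83,-101.29])),"at grasp",loc(np.array([499.4,-177.8])))
s=load("c1s.npz");g=lambda u,v,z:loc(ray(s,(u+.5)/(20/3)-.5+185,(v+.5)/(20/3)-.5+165,z))
print("scene carr top corners",g(145,222,95),g(188,232,95),g(250,190,95))
E
```

```text
screw before [-78.2  37.9]
screw now [-80.4  37.1] carr edges [-31.8  58.3] [-31.8  15.8] [-32.7  15.1] tab [-22.2  41.8] [-22.2  32.5] [-27.7  42.3] [-27.7  32.1]
TCP [-45.6  37.1] at grasp [-45.8 -41.9]
scene carr top corners [-47.9   4.5] [-28.5  10.1] [-25.9  49.3]
```

```bash
python3 - <<'E'
from rig import bot
s=bot.get_state();print(s["time_s"],s["tcp_pos"],s["grip_width"],s["ft_force"]);print(bot.close_job())
E
```

```text
17.9167 [ 479.83305665 -101.28769767  103.80873796] 10.849050567370332 [-1.20941399  0.19197882  5.03627669]
the job is handed in; nothing more can be done
None
```

The black cap is on the sample well and released. The filter slide is at the notch with its tab still held between the fingers. I handed the job in at 17.9 s.

**Cap:** it met the collar at the expected seating height with about 4–7 N. After release the pictures show the flange flat on the collar.

**Slide:** I moved it about 79 mm along the rail. Resistance rose to about 9 N including drag, dropped past the crest, and settled near 0 N along the rail. In the last wrist view the carriage centre is at photometer y ≈ 37.1 mm. The ball and its block measured about 37.1–37.9 mm, so they agree within about 1 mm. The ball sitting between the ridges was hidden by the gripper, so that part is inferred from these positions and the force drop.

**Jar, bottle and beaker:** I kept the arm clear of them and felt no contact. I took no final picture of them.

**What disagreed:**
- **Fingertips:** they sat clearly farther back than the stated 19 mm ahead of the reported grasp point. My first grasp of the cap closed on empty air above the knob. I then set the grasp heights from the pictures and contact forces.
- **Wrist force:** about 5 N upward remained at the wrist while holding the tab.

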